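# Refill the carrier tray in reverse order

### The job

Move the four medicines from the shelf tray to the empty carrier tray so that the row is reversed, counting from each tray's handle: the one nearest the handle on the shelf tray goes into the bay farthest from the carrier tray's handle, the second into the second farthest, and so on, because the carrier is unpacked from its other end. Keep every medicine upright and set it down gently on the floor of its bay, about in the middle, without dropping it.

Things in the scene. Friction and masses are not known exactly. Their poses are not given: they have to be found in the camera images.
- bottle: medicine: amber glass dropper bottle with a paper band and a black cap; round, body 34 mm in diameter up to 50 mm, then a neck and a cap 22 mm in diameter, 78 mm tall in all, about 70 g. Stands upright in its square liner on the shelf tray. Origin at the centre of its underside, z up.
- jar: medicine: squat round white plastic ointment jar with a white screw lid; 41 mm in diameter (lid 42 mm), 52 mm tall, about 80 g. Stands upright in its square liner on the shelf tray. Origin at the centre of its underside, z up.
- carton: medicine: upright cardboard carton with a white paper band, 32 mm along its own x, 40 mm along its own y, 66 mm tall, about 50 g. Stands upright in its square liner on the shelf tray. Origin at the centre of its underside, z up.
- canister: medicine: slim round bare-aluminium canister, 26 mm in diameter up to 56 mm, narrowing to 18 mm at its top, 66 mm tall, about 50 g. Stands upright in its square liner on the shelf tray. Origin at the centre of its underside, z up.
- shelf_tray: start tray: white slab 4 mm thick, thin wire rim 11 mm high, four square grey liners, a medicine in each. Places at own y = +96, +32, -32, -96 mm, x = 0. Steel loop handle with black grip, 37 mm high, across its +y end at y = 143 mm. Fixed slab 72 (x) by 284 mm (y -134 to +150), turned any way. Origin on the table under the row's middle, z up.
- carrier_tray: tray to fill: grey plastic, four empty square bays, 62 (x) by 59 mm inside, wall tops 12 mm and bay floors 4 mm above the table. Places at own y = +96, +32, -32, -96 mm, x = 0. Steel loop handle with black grip, 37 mm high, across its +y end at y = 143 mm. Fixed slab 72 (x) by 284 mm (y -134 to +150), turned any way. Origin on the table under the row's middle, z up.
- liner_bottle: the grey square liner in which the bottle starts, one of four alike: 60 mm by 60 mm outside, floor 3 mm thick, lip 8 mm high and 3 mm thick; fixed on the shelf tray, its underside 4 mm above the table. It stays behind, and shows where in the row the bottle stood. Origin at the centre of its underside.
- liner_jar: the grey square liner in which the jar starts, one of four alike: 60 mm by 60 mm outside, floor 3 mm thick, lip 8 mm high and 3 mm thick; fixed on the shelf tray, its underside 4 mm above the table. It stays behind, and shows where in the row the jar stood. Origin at the centre of its underside.
- liner_carton: the grey square liner in which the carton starts, one of four alike: 60 mm by 60 mm outside, floor 3 mm thick, lip 8 mm high and 3 mm thick; fixed on the shelf tray, its underside 4 mm above the table. It stays behind, and shows where in the row the carton stood. Origin at the centre of its underside.
- liner_canister: the grey square liner in which the canister starts, one of four alike: 60 mm by 60 mm outside, floor 3 mm thick, lip 8 mm high and 3 mm thick; fixed on the shelf tray, its underside 4 mm above the table. It stays behind, and shows where in the row the canister stood. Origin at the centre of its underside.
Not all that is in view belongs to the job. What is shaped like the liner_jar but green or orange is not meant. Leave any yellow look-alike of the liner_carton alone.

How it is judged:
At the end, for the whole second after the job is handed in: Every medicine is upright (0.15 rad), at rest on its bay's floor (5 mm), within 13 mm of the bay's middle along either tray axis. Counted from the handles the row is reversed: 1st on the shelf tray is 4th on the carrier, 2nd is 3rd, 3rd is 2nd, 4th is 1st (((y of liner_bottle in the frame of shelf_tray between 0.076 and 0.116 m and y of bottle in the frame of carrier_tray between -0.109 and -0.083 m) or (y of liner_bottle in the frame of shelf_tray between 0.012 and 0.052 m and y of bottle in the frame of carrier_tray between -0.045 and -0.019 m) or (y of liner_bottle in the frame of shelf_tray between -0.052 and -0.012 m and y of bottle in the frame of carrier_tray between 0.019 and 0.045 m) or (y of liner_bottle in the frame of shelf_tray between -0.116 and -0.076 m and y of bottle in the frame of carrier_tray between 0.083 and 0.109 m)) and x of bottle in the frame of carrier_tray between -0.013 and 0.013 m and z of bottle in the frame of carrier_tray between -0.001 and 0.009 m and angle between each of bottle, jar, carton, canister's own z axis and vertical below 0.15 rad and linear speed of each of bottle, jar, carton, canister below 0.02 m/s and angular speed of each of bottle, jar, carton, canister below 0.2 rad/s and ((y of liner_jar in the frame of shelf_tray between 0.076 and 0.116 m and y of jar in the frame of carrier_tray between -0.109 and -0.083 m) or (y of liner_jar in the frame of shelf_tray between 0.012 and 0.052 m and y of jar in the frame of carrier_tray between -0.045 and -0.019 m) or (y of liner_jar in the frame of shelf_tray between -0.052 and -0.012 m and y of jar in the frame of carrier_tray between 0.019 and 0.045 m) or (y of liner_jar in the frame of shelf_tray between -0.116 and -0.076 m and y of jar in the frame of carrier_tray between 0.083 and 0.109 m)) and x of jar in the frame of carrier_tray between -0.013 and 0.013 m and z of jar in the frame of carrier_tray between -0.001 and 0.009 m and ((y of liner_carton in the frame of shelf_tray between 0.076 and 0.116 m and y of carton in the frame of carrier_tray between -0.109 and -0.083 m) or (y of liner_carton in the frame of shelf_tray between 0.012 and 0.052 m and y of carton in the frame of carrier_tray between -0.045 and -0.019 m) or (y of liner_carton in the frame of shelf_tray between -0.052 and -0.012 m and y of carton in the frame of carrier_tray between 0.019 and 0.045 m) or (y of liner_carton in the frame of shelf_tray between -0.116 and -0.076 m and y of carton in the frame of carrier_tray between 0.083 and 0.109 m)) and x of carton in the frame of carrier_tray between -0.013 and 0.013 m and z of carton in the frame of carrier_tray between -0.001 and 0.009 m and ((y of liner_canister in the frame of shelf_tray between 0.076 and 0.116 m and y of canister in the frame of carrier_tray between -0.109 and -0.083 m) or (y of liner_canister in the frame of shelf_tray between 0.012 and 0.052 m and y of canister in the frame of carrier_tray between -0.045 and -0.019 m) or (y of liner_canister in the frame of shelf_tray between -0.052 and -0.012 m and y of canister in the frame of carrier_tray between 0.019 and 0.045 m) or (y of liner_canister in the frame of shelf_tray between -0.116 and -0.076 m and y of canister in the frame of carrier_tray between 0.083 and 0.109 m)) and x of canister in the frame of carrier_tray between -0.013 and 0.013 m and z of canister in the frame of carrier_tray between -0.001 and 0.009 m); the robot touches nothing.
It fails at once if a medicine is tipped over (angle between any of bottle, jar, carton, canister's own z axis and vertical above 1 rad).
It fails at once if a medicine is dropped or slammed into the carrier tray (over 0.5 m/s just above its floor) ((x of bottle in the frame of carrier_tray between -0.045 and 0.045 m and y of bottle in the frame of carrier_tray between -0.14 and 0.14 m and z of bottle in the frame of carrier_tray below 0.025 m and linear speed of bottle above 0.5 m/s) or (x of jar in the frame of carrier_tray between -0.045 and 0.045 m and y of jar in the frame of carrier_tray between -0.14 and 0.14 m and z of jar in the frame of carrier_tray below 0.025 m and linear speed of jar above 0.5 m/s) or (x of carton in the frame of carrier_tray between -0.045 and 0.045 m and y of carton in the frame of carrier_tray between -0.14 and 0.14 m and z of carton in the frame of carrier_tray below 0.025 m and linear speed of carton above 0.5 m/s) or (x of canister in the frame of carrier_tray between -0.045 and 0.045 m and y of canister in the frame of carrier_tray between -0.14 and 0.14 m and z of canister in the frame of carrier_tray below 0.025 m and linear speed of canister above 0.5 m/s)).
It also fails if it takes over 112 s, if anything falls off the work surface, if the arm or the gripper's body presses on something with over 40 N, if the wrist force passes 120 N, or if a joint passes its speed limit or range.

### The arm

A 7-joint arm with a two-finger parallel gripper is mounted at the origin on the work surface. World frame = base frame: x ahead of the robot, y to its left, z up, the work surface at z = 0. Lengths are in m, angles in rad, forces in N, time in s.
With the tool pointing down it reaches from about 0.425 to 0.925 m from the base axis. Payload 6.8 kg.
Tool frame: the origin (TCP) lies at the very end of the fingers, on their centre line; the grasp point (between the pads) lies 19 mm behind it; y points along the fingers, z is the direction in which the jaws open and shut, and the axes are right-handed (so a half turn about y gives the same grasp; the last joint's range is limited). The gripper opens to 85 mm and grips with 20 to 120 N. Pads are 22 mm wide; open, the fingers measure 114 mm over their backs; the gripper's body (76 mm by 85 mm) begins 54 mm behind the grasp point. The pads swing forward as they close: fully open they stand 13 mm farther back than shut.
Start: joints at [-1.43, 0.477, 0.022, 1.555, -0.011, 1.109, -0.083], TCP at [0.166, 0.654, 0.231] pointing down, gripper open.
Joint ranges: [-2.96, 2.96], [-0.34, 2.1], [-1.41, 1.46], [0.24, 2.44], [-1.37, 4.51], [0.17, 1.92], [-2.96, 2.96]. Speed limits (rad/s): [2.39, 2.39, 3.14, 3.14, 3.14, 3.14, 3.14].

### API

Orientations are given as a rotation vector (axis times angle).
In Python, from bench import r gives the robot as it stands.
- The arm moves only by the tool drive_tool, never from a script. Its argument "series" is a list of rows, each a list of 7 numbers: the shift along the tool's x, y, z in mm, then the turn, a rotation vector about the tool's x, y, z in degrees, then the finger opening in mm, from 0 to 85.4. In form: [[tx, ty, tz, wx, wy, wz, grip], ...]. A call has 1 to 5 rows; each row is the pose to reach, as a shift and turn from the pose measured when the call began, along the tool's axes at that moment; what a row does not reach only later rows make up. A row lasts 1/10 s, in which the tool goes at most 50 mm and 8.59 degrees, less where a joint would pass 70% of its speed; a pose out of reach is approached as far as the arm can. A call with a gripper value outside its range is refused whole. The fingers move at their own pace and stop on an object; "squeeze" is the grip in N (left out, the last holds). Time passes only in rows, so rows that repeat a pose let the fingers close. It gives the time, the measured TCP pose, the force and the opening at its end, in the units of the state.
- r.get_obs(): the state, without advancing time (a new reading comes with each control period).
- r.grab_frame(name): name is "scene" or "top"; returns a dict with "frame" (384x512x3 uint8, blue, green, red), "intrinsics" (3x3 intrinsics, pixels), "rvec" (rotation vector, rad) and "tvec" (3), from world to camera coordinates, as OpenCV has them. Camera axes: x right, y down, z forward; pixel columns grow to the right and rows downward; lengths in m; the calibration is good to about 2 mm. A picture is of the moment at which its call begins. There is no depth.
- r.hand_in(): hands the job in, once; it reports no verdict.
The state is a dict: "clock": time; "joints": joint angles; "qvel": joint speeds; "tau": joint torques, N m; "tcp_pos": TCP position; "orientation": TCP orientation; "contact_force": force on the tool from outside, world axes, zero at the start; "moment": the same for the moment, N m; "grip_width": finger opening in m.
Only numpy, scipy, OpenCV 4.12 (cv2) and the standard library are available. Lean on these libraries where they do the work, as an engineer would, in place of code of your own. Each camera call takes 0.05 s, during which the arm holds its last target.

## Working session

There is one attempt and no reset: what is moved stays moved. The work goes in short steps, Python scripts to look and compute and a tool call to move; the robot and the scene stay as the last step left them, time stands still between calls to the robot, and variables do not carry over. Pictures are saved under pics/ and viewed, and the job is handed in when it is done.

Besides the shell and the picture viewer there is one more tool, called after ">>>" as name(argument=value, ...) on one line, values as JSON. drive_tool: Moves the arm, as the interface text tells. Its arguments: {"type":"object","properties":{"series":{"type":"array","items":{"type":"array","items":{"type":"number"}}},"squeeze":{"type":"number"}},"required":["series"]}

```bash
mkdir -p pics; ls
python3 - <<'E'
from bench import r
import cv2,numpy as np
print(r.get_obs())
for n in("scene","top"):
    f=r.grab_frame(n); cv2.imwrite(f"pics/{n}0.png",f["frame"]); print(n,f["intrinsics"],f["rvec"],f["tvec"])
    R=cv2.Rodrigues(np.array(f["rvec"],float))[0];print(-R.T@np.array(f["tvec"]).ravel())
E
```

```text
pics
{'clock': 0.0, 'joints': array([-1.43010497,  0.47778474,  0.02233767,  1.55643288, -0.01150317,
        1.10932924, -0.08312059]), 'qvel': array([-5.57089715e-04,  9.58211685e-04,  6.22001771e-04,  6.31319375e-04,
       -2.49560199e-05, -1.10575174e-04,  1.07784034e-03]), 'tau': array([ 4.17743850e-04, -5.96458697e+01,  1.60817955e+00, -2.81190687e+01,
        1.25250622e-02,  9.47239838e-03,  1.72496914e-05]), 'tcp_pos': array([0.16607352, 0.65364058, 0.23034383]), 'orientation': array([-1.56378356,  0.19543184, -0.19528168]), 'contact_force': array([-0.58141373, -0.01081447, -1.03715015]), 'moment': array([-0.02285626,  0.03783254, -0.03474732]), 'grip_width': 0.08524345556903755}
scene [[457.38952083   0.         252.75582206]
 [  0.         457.38952083 189.52474992]
 [  0.           0.           1.        ]] [ 1.82958903  1.95864725 -0.60025229] [ 0.05933215 -0.39768406  1.33575984]
[1.07441106 0.02059261 0.88946281]
top [[373.71986959   0.         251.95238703]
 [  0.         373.71986959 188.84731866]
 [  0.           0.           1.        ]] [ 2.0888314  -2.10296361  0.26153465] [-0.03046098  0.53090984  0.77701238]
[ 0.32926458 -0.02783186  0.88167545]
```

View pics/scene0.png

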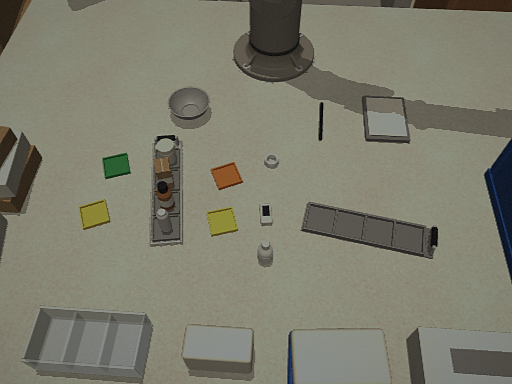

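View pics/top0.png

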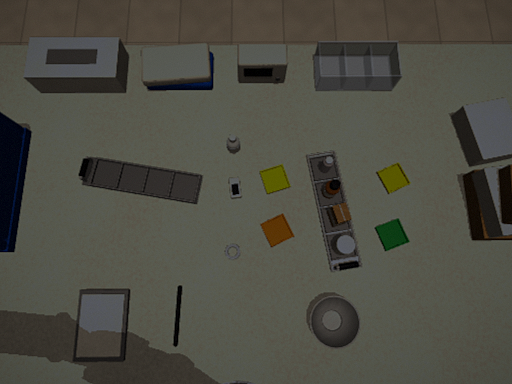

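The shelf tray is at top (333,210) with its handle at (346,265), next to the jar. The carrier is at (143,180), with its handle at (85,168). Look-alikes: green square (391,235), orange (277,230), yellow (275,179) and (393,178), a white bottle-like thing (233,144), and a white tray (357,66). Next I'll check a close crop.

```bash
cat > h.py <<'E'
import cv2,numpy as np
def load(n):
    from bench import r
    return r.grab_frame(n)
def ray(f,px):
    K=np.array(f["intrinsics"]);R=cv2.Rodrigues(np.array(f["rvec"],float))[0];t=np.array(f["tvec"]).ravel()
    d=R.T@np.linalg.inv(K)@np.array([px[0],px[1],1.]);return -R.T@t,d
def onz(f,px,z):
    c,d=ray(f,px);return c+d*(z-c[2])/d[2]
def proj(f,P):
    return cv2.projectPoints(np.array(P,float).reshape(-1,3),np.array(f["rvec"],float),np.array(f["tvec"],float),np.array(f["intrinsics"]),None)[0].reshape(-1,2)
def axes():
    from bench import r
    o=r.get_obs();return o,cv2.Rodrigues(np.array(o["orientation"]))[0]
E
python3 - <<'E'
import cv2
a=cv2.imread("pics/top0.png");s=cv2.imread("pics/scene0.png")
g=lambda i:cv2.convertScaleAbs(i,alpha=1.8)
cv2.imwrite("pics/c1.png",cv2.resize(g(a[145:275,295:375]),None,fx=4.5,fy=4.5,interpolation=2))
cv2.imwrite("pics/c2.png",cv2.resize(g(a[150:210,75:210]),None,fx=5.5,fy=5.5,interpolation=2))
cv2.imwrite("pics/c3.png",cv2.resize(g(s[130:250,140:195]),None,fx=4.8,fy=4.8,interpolation=2))
E
```

```text
(no output)
```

View pics/c1.png

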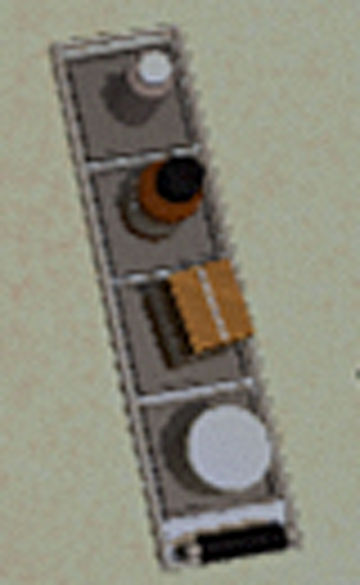

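View pics/c2.png

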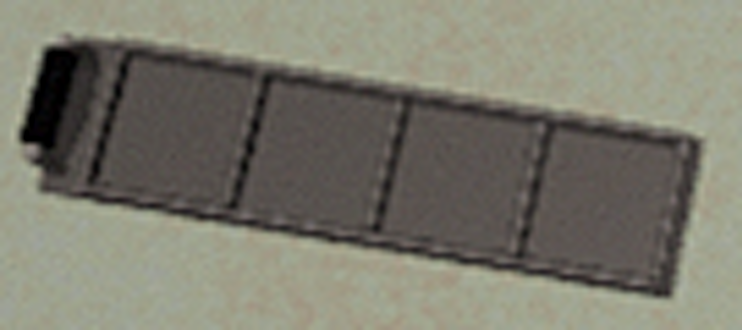

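View pics/c3.png

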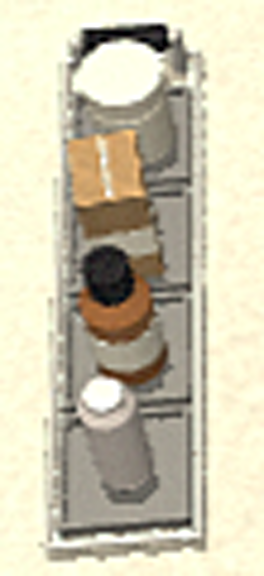

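Run:
```python
from h import *
import pickle
fs={n:load(n) for n in("top","scene")}
pickle.dump(fs,open("f0.pkl","wb"))
def toppx(x,y):return ((x+.5)/4.5-.5+295,(y+.5)/4.5-.5+145)
def scpx(x,y):return ((x+.5)/4.8-.5+140,(y+.5)/4.8-.5+130)
T={"jar":((229,447),(121,73),.059),"carton":((212,307),(107,168),.073),"bottle":((180,181),(108,275),.085),"canister":((154,68),(104,394),.073)}
for n,(a,b,z) in T.items():
    p=onz(fs["top"],toppx(*a),z);q=onz(fs["scene"],scpx(*b),z);
    c1,d1=ray(fs["top"],toppx(*a));c2,d2=ray(fs["scene"],scpx(*b))
    A=np.stack([d1,-d2],1);s=np.linalg.lstsq(A,c2-c1,rcond=None)[0];m=(c1+d1*s[0]+c2+d2*s[1])/2
    print(n,p.round(4),q.round(4),"tri",m.round(4),np.linalg.norm(c1+d1*s[0]-c2-d2*s[1]).round(4))
print("carton corners",[onz(fs["top"],toppx(*a),.073)[:2].round(4).tolist() for a in((170,280),(232,260),(253,335),(192,353))])
# slab outlines: masks with saturation
t=fs["top"]["frame"]; 
def c2px(x,y):return ((x+.5)/5.5-.5+75,(y+.5)/5.5-.5+150)
# carrier far corners & wall lines z=.012
C={"far_l":(700,138),"far_b":(668,295),"near_t":(125,45),"near_b":(92,185)}
print({k:onz(fs["top"],c2px(*v),.012)[:2].round(4).tolist() for k,v in C.items()})
# partition wall lines: midpoints
for a in [((126,55),(92,183)),((264,75),(234,205)),((405,100),(378,230)),((547,124),(521,254)),((690,145),(662,290))]:
    P=np.mean(a,0);print(onz(fs["top"],c2px(*P),.012)[:2].round(4))
print("shelf dividers")
for a in [((65,52),(178,32)),((85,163),(195,145)),((108,283),(170,270)),((138,403),(252,382))]:
    P=np.mean(a,0);print(onz(fs["top"],toppx(*P),.012)[:2].round(4), [onz(fs["top"],toppx(*q),.012)[:2].round(4).tolist() for q in a])
```

```text
jar [ 0.4065 -0.2381  0.059 ] [ 0.4086 -0.2369  0.059 ] tri [ 0.4067 -0.2382  0.0568] 0.001
carton [ 0.4732 -0.2308  0.073 ] [ 0.4765 -0.229   0.073 ] tri [ 0.4737 -0.231   0.0693] 0.0015
bottle [ 0.5337 -0.2162  0.085 ] [ 0.5439 -0.2143  0.085 ] tri [ 0.5365 -0.2182  0.0738] 0.0012
canister [ 0.5958 -0.2094  0.073 ] [ 0.5979 -0.2083  0.073 ] tri [ 0.5965 -0.2094  0.0707] 0.001
carton corners [[0.4867, -0.2111], [0.4965, -0.2422], [0.4592, -0.2499], [0.4506, -0.2196]]
{'far_l': [0.5797, 0.0864], 'far_b': [0.5093, 0.0984], 'near_t': [0.624, 0.3424], 'near_b': [0.5599, 0.3509]}
[0.5898 0.3463]
[0.5799 0.2841]
[0.5681 0.221 ]
[0.5569 0.1582]
[0.5437 0.0959]
shelf dividers
[ 0.6309 -0.2062] [[0.6253, -0.1751], [0.6365, -0.2374]]
[ 0.5675 -0.2128] [[0.5627, -0.183], [0.5723, -0.2427]]
[ 0.5006 -0.2086] [[0.4972, -0.1921], [0.5039, -0.2252]]
[ 0.4391 -0.2344] [[0.4339, -0.2045], [0.4444, -0.2644]]
```

Order from the handle is jar, carton, bottle, canister, so the carrier targets are y = −96, −32, +32, +96. The spacings check out: the row measures 192 mm and the carrier dividers span 255 mm. Next I'll write the move helper.

```bash
cat >> h.py <<'E'
def goal(pos,jawdeg,verbose=True):
    from scipy.spatial.transform import Rotation as Ro
    o,R=axes()
    best=None
    for s in(0,180):
        a=np.radians(jawdeg+s);z=np.array([np.cos(a),np.sin(a),0]);y=np.array([0,0,-1.]);x=np.cross(y,z)
        w=Ro.from_matrix(R.T@np.stack([x,y,z],1)).as_rotvec(degrees=True)
        d=R.T@(np.array(pos)-o["tcp_pos"])*1000
        print("jaw",jawdeg+s,"shift",d.round(1),"turn",w.round(1))
def st():
    o,R=axes();print(o["clock"],o["tcp_pos"].round(4),"q",o["joints"].round(2),"jaw",np.degrees(np.arctan2(R[1,2],R[0,2])).round(1),"F",o["contact_force"].round(1),"g",round(o["grip_width"],4))
CD=np.array([.181,.983]);CC=np.array([.5677,.2213])
E
python3 - <<'E'
from h import *
st();print(axes()[1].round(3))
for p,j in(((.45,.35,.2),-45),((.597,-.209,.13),-80.6),((.407,-.238,.13),-80.6)): goal(p,j)
for y in(-.096,-.032,.032,.096):print(y,CC+CD*y)
E
```

```text
0.2 [0.1661 0.6539 0.2307] q [-1.43  0.48  0.02  1.56 -0.01  1.11 -0.08] jaw 75.7 F [ 0.1 -0.5  0.4] g 0.0854
[[ 0.969 -0.     0.246]
 [-0.246 -0.001  0.969]
 [ 0.    -1.    -0.001]]
jaw -45 shift [ 350.    31.  -224.6] turn [0.000e+00 1.207e+02 1.000e-01]
jaw 135 shift [ 350.    31.  -224.6] turn [  0.1 -59.3  -0. ]
jaw -80.6 shift [ 630.1  101.5 -730.1] turn [0.000e+00 1.563e+02 1.000e-01]
jaw 99.4 shift [ 630.1  101.5 -730.1] turn [  0.1 -23.7  -0. ]
jaw -80.6 shift [ 453.   101.6 -805. ] turn [0.000e+00 1.563e+02 1.000e-01]
jaw 99.4 shift [ 453.   101.6 -805. ] turn [  0.1 -23.7  -0. ]
-0.096 [0.550324 0.126932]
-0.032 [0.561908 0.189844]
0.032 [0.573492 0.252756]
0.096 [0.585076 0.315668]
```

>>> drive_tool(series=[[42,4,-22,0,8,0,60],[84,8,-44,0,16,0,60],[126,12,-66,0,24,0,60],[168,16,-88,0,32,0,60],[210,20,-110,0,40,0,60]])

```text
clock: 0.7
tcp_pos: [0.3437, 0.494, 0.2107]
orientation: [-1.441, 0.743, -0.743]
contact_force: [-0.1, 1.0, -0.9]
grip_width: 0.0599
```

Run:
```python
from h import *
st();goal((.57,.1,.18),-40)
```

```text
0.7 [0.3437 0.494  0.2107] q [-1.24  0.38  0.22  1.77 -0.1   1.   -0.36] jaw 35.4 F [-0.1  1.  -0.9] g 0.0599
jaw -40 shift [452.2  31.1 -44. ] turn [ 0.  75.4  0.1]
jaw 140 shift [452.2  31.1 -44. ] turn [ 1.000e-01 -1.046e+02 -0.000e+00]
```

>>> drive_tool(series=[[45,3,-4,0,8,0,60],[90,6,-8,0,16,0,60],[135,9,-12,0,24,0,60],[180,12,-16,0,32,0,60],[225,15,-20,0,40,0,60]])

```text
clock: 1.2
tcp_pos: [0.4584, 0.2974, 0.1959]
orientation: [-1.168, 1.272, -1.272]
contact_force: [0.8, 0.2, -0.0]
grip_width: 0.0601
```

Run:
```python
from h import *
st();goal((.5965,-.2095,.13),-80.6)
```

```text
1.2 [0.4584 0.2974 0.1959] q [-1.05  0.32  0.44  1.92 -0.17  0.93 -0.61] jaw -4.9 F [ 0.8  0.2 -0. ] g 0.0601
jaw -80.6 shift [493.2  66.2 180.9] turn [-0.  75.7  0. ]
jaw 99.4 shift [493.2  66.2 180.9] turn [   0.  -104.3    0. ]
```

>>> drive_tool(series=[[46,0,17,0,8,0,60],[92,0,34,0,16,0,60],[138,0,51,0,24,0,60],[184,0,68,0,32,0,60],[230,0,85,0,40,0,60]])

```text
clock: 1.7
tcp_pos: [0.5236, 0.0592, 0.1962]
orientation: [-0.726, 1.762, -1.762]
contact_force: [2.5, 0.0, -0.3]
grip_width: 0.0599
```

Run:
```python
from h import *
st();goal((.5965,-.2095,.13),-80.6)
```

```text
1.7 [0.5236 0.0592 0.1962] q [-0.78  0.32  0.68  1.98 -0.25  0.92 -0.77] jaw -45.2 F [ 2.5  0.  -0.3] g 0.0599
jaw -80.6 shift [137.7  66.3 242. ] turn [-0.  35.4 -0. ]
jaw 99.4 shift [137.7  66.3 242. ] turn [  -0.  -144.6    0. ]
```

>>> drive_tool(series=[[23,0,40,0,7,0,60],[46,0,81,0,14,0,60],[69,0,121,0,21,0,60],[92,0,161,0,28,0,60],[115,0,202,0,35,0,60]])

```text
clock: 2.2
tcp_pos: [0.5847, -0.1665, 0.1962]
orientation: [-0.178, 2.135, -2.134]
contact_force: [2.0, -0.0, -0.2]
grip_width: 0.0601
```

Run:
```python
from h import *
st();goal((.5965,-.2095,.13),-80.6)
```

```text
2.2 [ 0.5847 -0.1665  0.1962] q [-0.41  0.51  0.82  1.8  -0.43  1.02 -0.83] jaw -80.4 F [ 2.  -0.  -0.2] g 0.0601
jaw -80.6 shift [-4.5 66.2 44.4] turn [ 0.   0.2 -0. ]
jaw 99.4 shift [-4.5 66.2 44.4] turn [  -0.  -179.8   -0. ]
```

>>> drive_tool(series=[[-4,10,44,0,0,0,60],[-4,40,44,0,0,0,60],[-4,40,44,0,0,0,60]])

```text
clock: 2.5
tcp_pos: [0.5934, -0.2096, 0.1527]
orientation: [-0.182, 2.141, -2.136]
contact_force: [0.3, 1.1, -0.4]
grip_width: 0.06
```

Run:
```python
from h import *
st();goal((.5965,-.2095,.029),-80.6)
a=load("top")["frame"];s=load("scene")["frame"]
g=lambda i:cv2.convertScaleAbs(i,alpha=1.8)
cv2.imwrite("pics/d1.png",np.hstack([cv2.resize(g(a[120:250,270:370]),(400,520)),cv2.resize(g(s[140:270,110:210]),(400,520))]))
```

```text
2.5 [ 0.5934 -0.2096  0.1527] q [-0.3   0.6   0.77  1.77 -0.49  0.98 -0.74] jaw -80.6 F [ 0.3  1.1 -0.4] g 0.06
jaw -80.6 shift [ -3.7 123.7   0.7] turn [0.2 0.  0.3]
jaw 99.4 shift [ -3.7 123.7   0.7] turn [   0.5 -180.    -0.2]
```

View pics/d1.png

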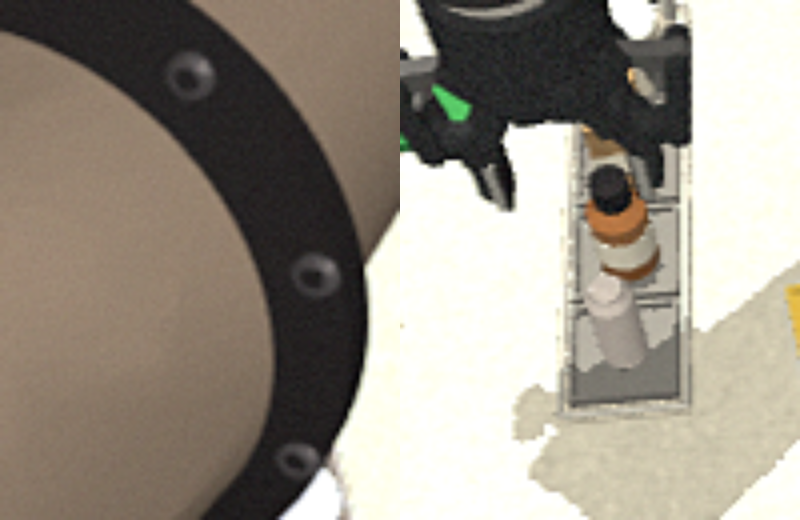

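Run:
```python
from h import *
import pickle
f=pickle.load(open("f0.pkl","rb"))["scene"];o,R=axes();p=o["tcp_pos"]
print(proj(f,[p,p+R[:,2]*.03,p-R[:,2]*.03,[.5965,-.2095,.073],[.5965,-.2095,.007]]).round(1))
```

```text
[[154.2 188.6]
 [138.6 189.9]
 [169.8 187.3]
 [160.8 211.1]
 [166.  226.6]]
```

>>> drive_tool(series=[[-4,40,1,0,0,0,60],[-4,80,1,0,0,0,60],[-4,110,1,0,0,0,60],[-4,124,1,0,0,0,60],[-4,124,1,0,0,0,60]], squeeze=25)

```text
clock: 3.1
tcp_pos: [0.5994, -0.2067, 0.0313]
orientation: [-0.184, 2.137, -2.131]
contact_force: [-0.3, -0.1, 0.5]
grip_width: 0.0599
```

>>> drive_tool(series=[[0,0,0,0,0,0,35],[0,0,0,0,0,0,24],[0,0,0,0,0,0,18],[0,0,0,0,0,0,18],[0,0,0,0,0,0,18]])

```text
clock: 3.6
tcp_pos: [0.6009, -0.2069, 0.0333]
orientation: [-0.181, 2.135, -2.13]
contact_force: [-0.1, 1.6, 7.8]
grip_width: 0.025
```

Run:
```python
from h import *
st()
s=load("scene")["frame"]
cv2.imwrite("pics/d2.png",cv2.resize(cv2.convertScaleAbs(s[140:270,110:210],alpha=1.8),(400,520)))
```

```text
3.6 [ 0.6009 -0.2069  0.0333] q [-0.21  0.75  0.64  1.82 -0.62  0.78 -0.64] jaw -80.3 F [-0.1  1.6  7.8] g 0.025
```

View pics/d2.png

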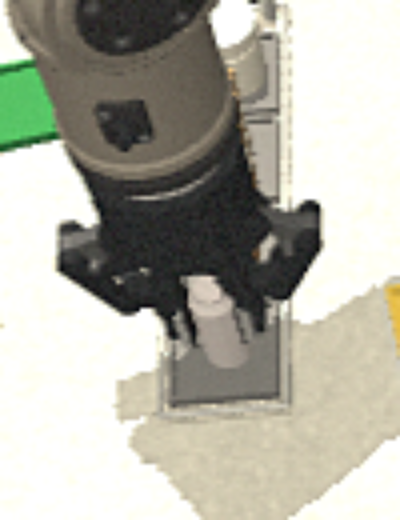

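>>> drive_tool(series=[[0,-10,0,0,0,0,18],[0,-35,0,0,0,0,18],[0,-70,0,0,0,0,18],[0,-100,0,0,0,0,18],[0,-110,0,0,0,0,18]])

```text
clock: 4.15
tcp_pos: [0.6024, -0.2085, 0.1475]
orientation: [-0.174, 2.131, -2.13]
contact_force: [0.1, -0.2, -1.0]
grip_width: 0.0249
```

Run:
```python
from h import *
st()
o,R=axes();c=CC+CD*.096
goal((*c,.14),-10.4)
s=load("scene")["frame"]
cv2.imwrite("pics/d3.png",cv2.resize(cv2.convertScaleAbs(s[110:240,110:210],alpha=1.8),(400,520)))
```

```text
4.15 [ 0.6024 -0.2085  0.1475] q [-0.29  0.61  0.76  1.77 -0.51  0.96 -0.73] jaw -80.3 F [ 0.1 -0.2 -1. ] g 0.0249
jaw -10.4 shift [ -71.1    7.9 -519.6] turn [ -0.2 -69.9  -0.3]
jaw 169.6 shift [ -71.1    7.9 -519.6] turn [  0.3 110.1  -0.2]
```

View pics/d3.png

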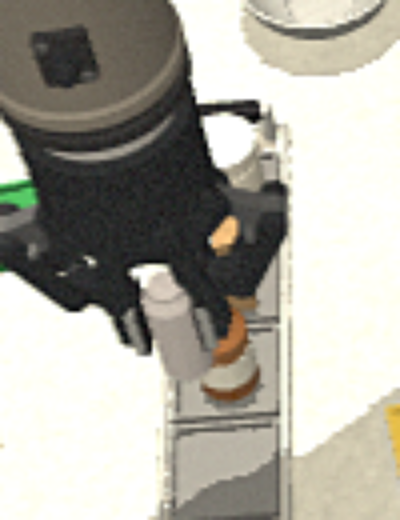

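>>> drive_tool(series=[[-7,0,-46,0,-6.5,0,18],[-14,0,-92,0,-13,0,18],[-21,0,-138,0,-19.5,0,18],[-28,0,-184,0,-26,0,18],[-35,0,-230,0,-32.5,0,18]])

```text
clock: 4.7
tcp_pos: [0.5972, 0.0263, 0.1468]
orientation: [-0.69, 1.787, -1.788]
contact_force: [1.0, -0.1, -0.7]
grip_width: 0.0251
```

Run:
```python
from h import *
st()
o,R=axes();c=CC+CD*.096
goal((*c,.14),-10.4)
f=load("scene");p=onz(f,(149.3,181),.187);print(p)
```

```text
4.7 [0.5972 0.0263 0.1468] q [-0.62  0.51  0.63  1.86 -0.38  0.89 -0.63] jaw -47.5 F [ 1.  -0.1 -0.7] g 0.0251
jaw -10.4 shift [-186.4    7.1 -221.7] turn [ -0.2 -37.1  -0.2]
jaw 169.6 shift [-186.4    7.1 -221.7] turn [  0.2 142.9  -0.3]
[ 0.59955236 -0.21086928  0.187     ]
```

>>> drive_tool(series=[[-37,0,-44,0,-7.5,0,18],[-75,0,-88,0,-15,0,18],[-113,2,-133,0,-22.5,0,18],[-151,4,-177,0,-30,0,18],[-189,7,-222,0,-37,0,18]])

```text
clock: 5.25
tcp_pos: [0.584, 0.2755, 0.1421]
orientation: [-1.122, 1.33, -1.324]
contact_force: [1.0, -1.3, -1.0]
grip_width: 0.0253
```

>>> drive_tool(series=[[0,0,0,0,0,0,18]])

```text
clock: 5.35
tcp_pos: [0.5811, 0.2854, 0.1405]
orientation: [-1.128, 1.324, -1.309]
contact_force: [0.7, 1.1, -1.1]
grip_width: 0.025
```

Run:
```python
from h import *
st()
o,R=axes();c=CC+CD*.099
goal((*c,.0315),-10.4)
f=load("scene");cv2.imwrite("pics/d4.png",cv2.resize(cv2.convertScaleAbs(f["frame"][140:270,320:480],alpha=1.8),(640,520)))
f=load("top");cv2.imwrite("pics/d5.png",cv2.convertScaleAbs(f["frame"],alpha=1.8))
```

```text
5.35 [0.5811 0.2854 0.1405] q [-0.85  0.55  0.42  1.73 -0.28  0.91 -0.46] jaw -8.5 F [ 0.7  1.1 -1.1] g 0.025
jaw -10.4 shift [-32.3 109.3  -0.2] turn [ 0.2  1.9 -0.6]
jaw 169.6 shift [-32.3 109.3  -0.2] turn [  -1.  -178.1   -0.2]
```

View pics/d4.png

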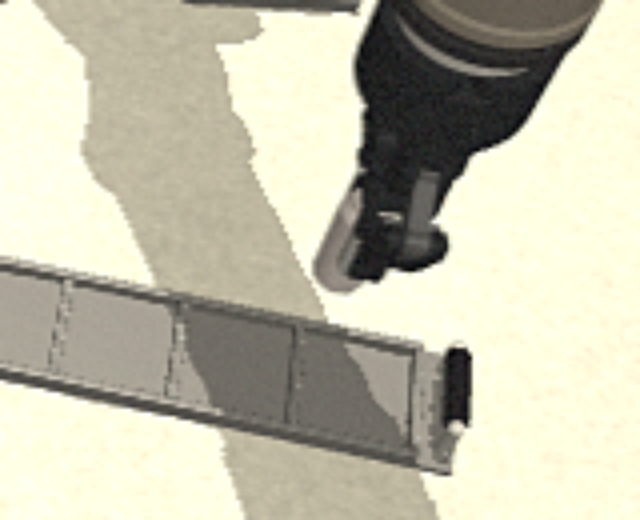

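View pics/d5.png

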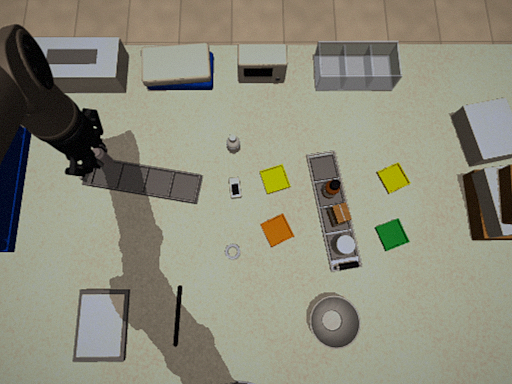

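>>> drive_tool(series=[[-32,0,0,0,2,-0.5,18],[-32,40,0,0,2,-0.5,18],[-32,60,0,0,2,-0.5,18],[-32,60,0,0,2,-0.5,18]])

```text
clock: 5.85
tcp_pos: [0.5858, 0.3054, 0.0772]
orientation: [-1.12, 1.355, -1.357]
contact_force: [-0.2, 0.2, 0.3]
grip_width: 0.0248
```

Run:
```python
from h import *
st()
o,R=axes();c=CC+CD*.099
goal((*c,.0315),-10.4)
f=load("scene");cv2.imwrite("pics/d6.png",cv2.resize(cv2.convertScaleAbs(f["frame"][170:270,380:460],alpha=1.8),(480,600)))
f=load("top");cv2.imwrite("pics/d7.png",cv2.resize(cv2.convertScaleAbs(f["frame"][130:210,70:180],alpha=1.8),(770,560)))
```

```text
5.85 [0.5858 0.3054 0.0772] q [-0.86  0.66  0.4   1.72 -0.32  0.84 -0.51] jaw -11.4 F [-0.2  0.2  0.3] g 0.0248
jaw -10.4 shift [-13.3  45.6  -2.5] turn [ 0.3 -1.   0.5]
jaw 169.6 shift [-13.3  45.6  -2.5] turn [ -0.8 179.    0.5]
```

View pics/d6.png

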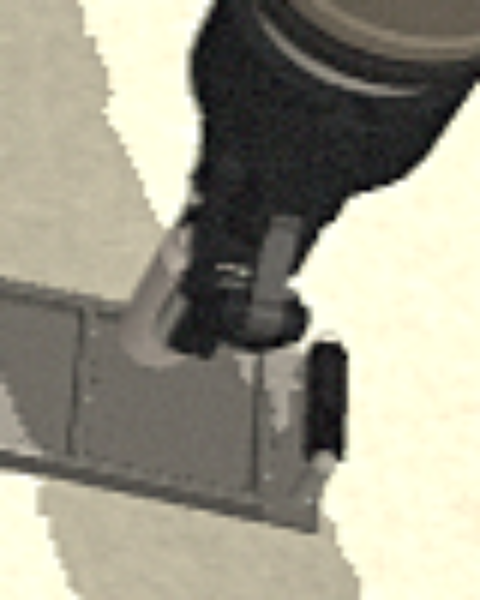

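View pics/d7.png

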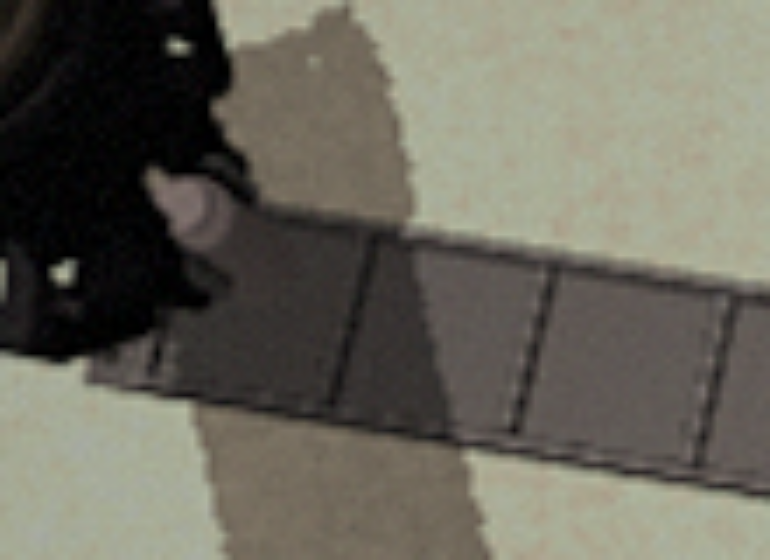

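Run:
```python
from h import *
st();o,R=axes()
f=load("scene");print(onz(f,(405.3,226.3),.051))
f=load("top");p=onz(f,(98.5,160.5),.051);print(p)
print("tool off",R.T@(p-o["tcp_pos"])*1000)
c=CC+CD*.096;print(c)
```

```text
5.95 [0.5884 0.3067 0.081 ] q [-0.86  0.65  0.4   1.72 -0.32  0.84 -0.51] jaw -11.4 F [ 0.2  0.1 -0.6] g 0.025
[0.58636516 0.30117404 0.051     ]
[0.60413194 0.32246176 0.051     ]
tool off [-18.63111991  29.87523061  12.3722446 ]
[0.585076 0.315668]
```

Run:
```python
from h import *
o,R=axes();p=o["tcp_pos"]+R[:,0]*.004
a=np.linspace(0,6.283,40)
for n,cr,s in(("scene",(170,270,380,460),8),("top",(130,210,70,180),7)):
    f=load(n)
    im=cv2.resize(cv2.convertScaleAbs(f["frame"][cr[0]:cr[1],cr[2]:cr[3]],alpha=1.8),None,fx=s,fy=s) if n=="top" else cv2.resize(cv2.convertScaleAbs(f["frame"][cr[0]:cr[1],cr[2]:cr[3]],alpha=1.8),None,fx=6,fy=6)
    s=7 if n=="top" else 6
    for h,rad in((0,.013),(.056,.013),(.066,.009)):
        z=p[2]-.0263+h
        P=proj(f,np.c_[p[0]+rad*np.cos(a),p[1]+rad*np.sin(a),0*a+z])
        q=((P-[cr[2],cr[0]]+.5)*s).astype(int)
        cv2.polylines(im,[q],True,(0,0,255))
    cv2.imwrite(f"pics/e_{n}.png",im)
```

```text
(no output)
```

View pics/e_scene.png

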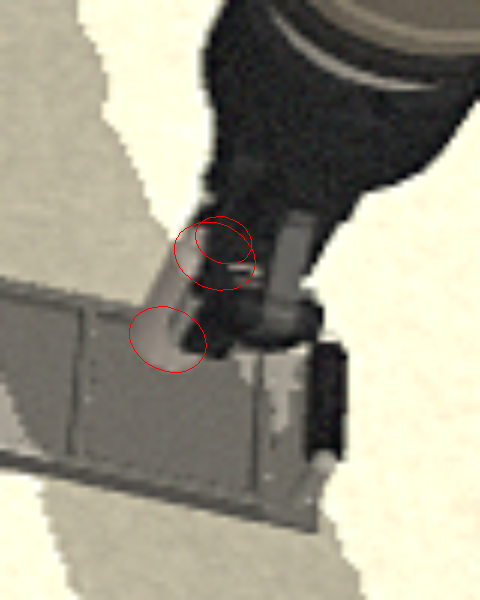

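View pics/e_top.png

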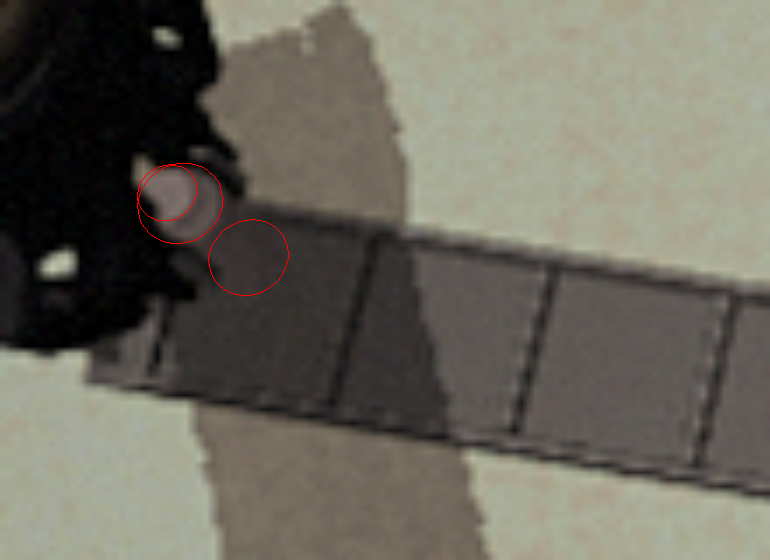

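Run:
```python
from h import *
st();c=CC+CD*.101;goal((*c,.034),-10.4)
```

```text
6.15 [0.5889 0.3088 0.0825] q [-0.86  0.65  0.4   1.72 -0.32  0.84 -0.51] jaw -11.2 F [ 0.   0.1 -0.8] g 0.0256
jaw -10.4 shift [-11.1  48.4  -5.2] turn [-0.  -0.8  0.1]
jaw 169.6 shift [-11.1  48.4  -5.2] turn [-1.000e-01  1.792e+02 -0.000e+00]
```

>>> drive_tool(series=[[-11,10,-5,0,-0.8,0,18],[-11,30,-5,0,-0.8,0,18],[-11,44,-5,0,-0.8,0,18],[-11,44,-5,0,-0.8,0,18],[-11,44,-5,0,-0.8,0,18]])

```text
clock: 6.65
tcp_pos: [0.5861, 0.3203, 0.0382]
orientation: [-1.119, 1.341, -1.344]
contact_force: [1.0, -0.3, 0.5]
grip_width: 0.0253
```

>>> drive_tool(series=[[0,0,0,0,0,0,18],[0,0,0,0,0,0,18]])

```text
clock: 6.85
tcp_pos: [0.5868, 0.3204, 0.039]
orientation: [-1.117, 1.341, -1.344]
contact_force: [-0.8, -0.8, -0.9]
grip_width: 0.0251
```

Run:
```python
from h import *
st();c=CC+CD*.101;goal((*c,.031),-10.4)
```

```text
6.85 [0.5868 0.3204 0.039 ] q [-0.85  0.71  0.37  1.72 -0.35  0.77 -0.49] jaw -10.5 F [-0.8 -0.8 -0.9] g 0.0251
jaw -10.4 shift [-0.   8.  -0.8] turn [-0.1 -0.1  0.1]
jaw 169.6 shift [-0.   8.  -0.8] turn [-1.000e-01  1.799e+02 -1.000e-01]
```

>>> drive_tool(series=[[0,3,0,0,0,0,18],[0,5,0,0,0,0,18],[0,7,0,0,0,0,18],[0,9,0,0,0,0,18],[0,9,0,0,0,0,18]])

```text
clock: 7.35
tcp_pos: [0.5868, 0.3205, 0.0304]
orientation: [-1.117, 1.341, -1.344]
contact_force: [-0.1, -0.6, 2.6]
grip_width: 0.0252
```

>>> drive_tool(series=[[0,0,0,0,0,0,30],[0,0,0,0,0,0,40],[0,0,0,0,0,0,55],[0,0,0,0,0,0,60],[0,-15,0,0,0,0,60]])

```text
clock: 7.85
tcp_pos: [0.5853, 0.3198, 0.0439]
orientation: [-1.121, 1.342, -1.344]
contact_force: [-0.8, -0.8, -1.0]
grip_width: 0.0598
```

>>> drive_tool(series=[[0,-30,0,0,0,0,60],[0,-70,0,0,0,0,60],[0,-110,0,0,0,0,60],[0,-140,0,0,0,0,60],[0,-150,0,0,0,0,60]])

```text
clock: 8.35
tcp_pos: [0.5877, 0.3209, 0.1991]
orientation: [-1.114, 1.341, -1.343]
contact_force: [-0.2, -0.2, -0.6]
grip_width: 0.06
```

Run:
```python
from h import *
st();goal((.535,-.217,.17),-80.6)
f=load("scene");cv2.imwrite("pics/g6.png",cv2.resize(cv2.convertScaleAbs(f["frame"][170:270,360:460],alpha=1.8),(600,600)))
```

```text
8.35 [0.5877 0.3209 0.1991] q [-0.91  0.53  0.46  1.63 -0.26  1.04 -0.56] jaw -10.5 F [-0.2 -0.2 -0.6] g 0.06
jaw -80.6 shift [538.5  28.5  46. ] turn [-0.1 70.1 -0.2]
jaw 99.4 shift [538.5  28.5  46. ] turn [-2.000e-01 -1.099e+02  1.000e-01]
```

View pics/g6.png

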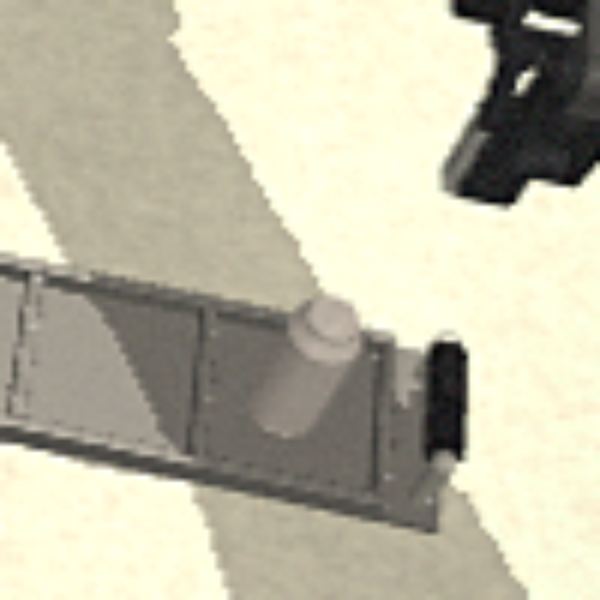

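>>> drive_tool(series=[[47,0,4,0,6.5,0,60],[95,0,8,0,13,0,60],[142,0,12,0,19.5,0,60],[190,0,16,0,26,0,60],[238,0,20,0,32.5,0,60]])

```text
clock: 8.9
tcp_pos: [0.5626, 0.0814, 0.1976]
orientation: [-0.751, 1.739, -1.739]
contact_force: [-0.2, 0.3, -0.9]
grip_width: 0.0599
```

Run:
```python
from h import *
st();goal((.535,-.217,.17),-80.6)
```

```text
8.9 [0.5626 0.0814 0.1976] q [-0.76  0.39  0.65  1.88 -0.29  0.96 -0.73] jaw -43.2 F [-0.2  0.3 -0.9] g 0.0599
jaw -80.6 shift [236.4  27.4 184.3] turn [-0.  37.4 -0.1]
jaw 99.4 shift [236.4  27.4 184.3] turn [-1.000e-01 -1.426e+02  0.000e+00]
```

>>> drive_tool(series=[[39,0,30,0,7.5,0,60],[78,0,61,0,15,0,60],[118,4,92,0,22.5,0,60],[157,10,123,0,30,0,60],[197,20,154,0,37,0,60]])

```text
clock: 9.4
tcp_pos: [0.5395, -0.1657, 0.1776]
orientation: [-0.176, 2.135, -2.134]
contact_force: [1.3, 0.5, -1.3]
grip_width: 0.0601
```

Run:
```python
from h import *
st();goal((.535,-.217,.14),-80.6)
```

```text
9.4 [ 0.5395 -0.1657  0.1776] q [-0.44  0.46  0.83  1.92 -0.42  0.94 -0.82] jaw -80.5 F [ 1.3  0.5 -1.3] g 0.0601
jaw -80.6 shift [12.9 37.5 49.8] turn [ 0.   0.1 -0.1]
jaw 99.4 shift [12.9 37.5 49.8] turn [-1.000e-01 -1.799e+02 -0.000e+00]
```

>>> drive_tool(series=[[13,10,50,0,0,0,65],[13,20,50,0,0,0,65],[13,30,50,0,0,0,65],[13,30,50,0,0,0,65],[13,30,50,0,0,0,65]])

```text
clock: 9.9
tcp_pos: [0.5352, -0.215, 0.1469]
orientation: [-0.18, 2.135, -2.132]
contact_force: [0.4, 0.3, -0.2]
grip_width: 0.0651
```

Run:
```python
from h import *
st();goal((.535,-.217,.031),-80.6)
f=load("scene");cv2.imwrite("pics/g7.png",cv2.resize(cv2.convertScaleAbs(f["frame"][110:240,110:210],alpha=1.8),(400,520)))
```

```text
9.9 [ 0.5352 -0.215   0.1469] q [-0.31  0.52  0.79  1.91 -0.47  0.9  -0.69] jaw -80.3 F [ 0.4  0.3 -0.2] g 0.0651
jaw -80.6 shift [  0.6 115.9   2.1] turn [ 0.1  0.3 -0. ]
jaw 99.4 shift [  0.6 115.9   2.1] turn [-0.000e+00 -1.797e+02 -1.000e-01]
```

View pics/g7.png

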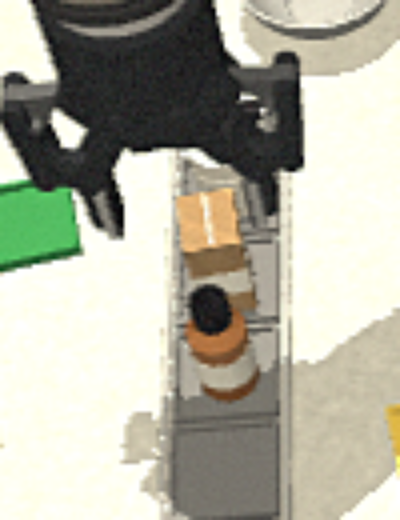

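>>> drive_tool(series=[[0,40,2,0,0,0,65],[0,75,2,0,0,0,65],[0,100,2,0,0,0,65],[0,100,2,0,0,0,65],[0,100,2,0,0,0,65]], squeeze=30)

```text
clock: 10.45
tcp_pos: [0.5366, -0.2166, 0.0482]
orientation: [-0.18, 2.133, -2.131]
contact_force: [0.0, -0.3, 0.2]
grip_width: 0.0649
```

Run:
```python
from h import *
st();goal((.535,-.217,.030),-80.6)
```

```text
10.45 [ 0.5366 -0.2166  0.0482] q [-0.21  0.66  0.66  1.96 -0.6   0.73 -0.59] jaw -80.3 F [ 0.  -0.3  0.2] g 0.0649
jaw -80.6 shift [ 1.7 18.2  0.1] turn [ 0.1  0.3 -0.1]
jaw 99.4 shift [ 1.7 18.2  0.1] turn [-1.000e-01 -1.797e+02 -1.000e-01]
```

>>> drive_tool(series=[[2,10,0,0,0,0,65],[2,18,0,0,0,0,65],[2,18,0,0,0,0,50],[2,18,0,0,0,0,38],[2,18,0,0,0,0,26]])

```text
clock: 10.95
tcp_pos: [0.535, -0.2172, 0.0307]
orientation: [-0.179, 2.133, -2.131]
contact_force: [0.1, -0.9, 0.0]
grip_width: 0.033
```

>>> drive_tool(series=[[0,0,0,0,0,0,26],[0,0,0,0,0,0,26],[0,0,0,0,0,0,26]])

```text
clock: 11.25
tcp_pos: [0.535, -0.2172, 0.0307]
orientation: [-0.179, 2.133, -2.131]
contact_force: [0.1, -0.1, -0.9]
grip_width: 0.033
```

Run:
```python
from h import *
st()
```

```text
11.25 [ 0.535  -0.2172  0.0307] q [-0.19  0.68  0.63  1.97 -0.62  0.7  -0.57] jaw -80.3 F [ 0.1 -0.1 -0.9] g 0.033
```

>>> drive_tool(series=[[0,-10,0,0,0,0,26],[0,-35,0,0,0,0,26],[0,-75,0,0,0,0,26],[0,-110,0,0,0,0,26],[0,-120,0,0,0,0,26]])

```text
clock: 11.75
tcp_pos: [0.5364, -0.2186, 0.1548]
orientation: [-0.172, 2.128, -2.131]
contact_force: [0.3, -0.3, -0.9]
grip_width: 0.033
```

Run:
```python
from h import *
st()
c=CC+CD*.032
goal((*c,.14),-10.4)
s=load("scene")["frame"]
cv2.imwrite("pics/g8.png",cv2.resize(cv2.convertScaleAbs(s[90:220,110:210],alpha=1.8),(400,520)))
```

```text
11.75 [ 0.5364 -0.2186  0.1548] q [-0.31  0.51  0.8   1.91 -0.46  0.91 -0.69] jaw -80.3 F [ 0.3 -0.3 -0.9] g 0.033
jaw -10.4 shift [-115.6   14.9 -458.5] turn [ -0.4 -69.9  -0.3]
jaw 169.6 shift [-115.6   14.9 -458.5] turn [  0.3 110.1  -0.4]
```

View pics/g8.png

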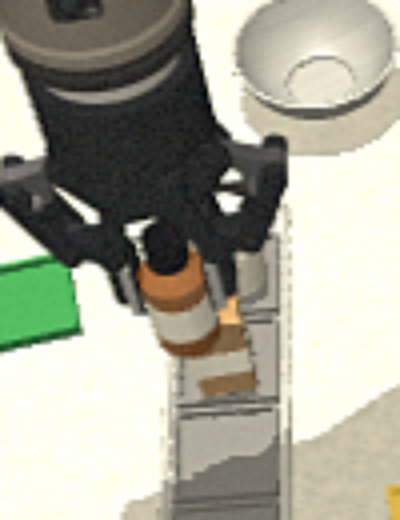

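>>> drive_tool(series=[[-11,0,-45,0,-7,0,26],[-23,0,-91,0,-14,0,26],[-34,0,-137,0,-21,0,26],[-46,0,-183,0,-28,0,26],[-58,0,-229,0,-35,0,26]])

```text
clock: 12.3
tcp_pos: [0.554, 0.0192, 0.1537]
orientation: [-0.723, 1.756, -1.761]
contact_force: [0.9, -0.7, -0.4]
grip_width: 0.0329
```

Run:
```python
from h import *
st()
c=CC+CD*.032
goal((*c,.14),-10.4)
f=load("scene");print(onz(f,(151.75,149.5),.209))
```

```text
12.3 [0.554  0.0192 0.1537] q [-0.65  0.43  0.64  1.96 -0.33  0.86 -0.61] jaw -45.0 F [ 0.9 -0.7 -0.4] g 0.0329
jaw -10.4 shift [-178.8   13.8 -151.5] turn [ -0.3 -34.6  -0.2]
jaw 169.6 shift [-178.8   13.8 -151.5] turn [  0.2 145.4  -0.4]
[ 0.54182546 -0.21323856  0.209     ]
```

>>> drive_tool(series=[[-36,0,-30,0,-7,0,26],[-72,0,-61,0,-14,0,26],[-107,0,-91,0,-21,0,26],[-143,0,-121,0,-28,0,26],[-179,4,-152,0,-34.6,0,26]])

```text
clock: 12.85
tcp_pos: [0.5696, 0.2661, 0.1497]
orientation: [-1.122, 1.325, -1.324]
contact_force: [1.4, -0.8, -0.3]
grip_width: 0.0329
```

>>> drive_tool(series=[[0,0,0,0,0,0,26],[0,0,0,0,0,0,26]])

```text
clock: 13.05
tcp_pos: [0.5683, 0.2673, 0.148]
orientation: [-1.126, 1.325, -1.322]
contact_force: [-1.2, -0.7, -1.5]
grip_width: 0.0327
```

Run:
```python
from h import *
st()
c=CC+CD*.032
goal((*c,.07),-10.4)
```

```text
13.05 [0.5683 0.2673 0.148 ] q [-0.85  0.51  0.43  1.78 -0.27  0.91 -0.46] jaw -9.0 F [-1.2 -0.7 -1.5] g 0.0327
jaw -10.4 shift [13.9 77.9  7.3] turn [-0.1  1.4 -0.2]
jaw 169.6 shift [13.9 77.9  7.3] turn [-4.000e-01 -1.786e+02  1.000e-01]
```

>>> drive_tool(series=[[14,20,7,0,1.4,0,26],[14,50,7,0,1.4,0,26],[14,78,7,0,1.4,0,26],[14,78,7,0,1.4,0,26],[14,78,7,0,1.4,0,26]])

```text
clock: 13.55
tcp_pos: [0.5732, 0.2508, 0.0699]
orientation: [-1.113, 1.344, -1.342]
contact_force: [-0.5, -0.0, -0.4]
grip_width: 0.033
```

Run:
```python
from h import *
st()
c=CC+CD*.032
f=load("scene");cv2.imwrite("pics/g9.png",cv2.resize(cv2.convertScaleAbs(f["frame"][170:270,340:440],alpha=1.8),(600,600)))
st()
goal((*c,.035),-10.4)
```

```text
13.55 [0.5732 0.2508 0.0699] q [-0.8   0.61  0.39  1.82 -0.33  0.77 -0.41] jaw -10.6 F [-0.5 -0.  -0.4] g 0.033
13.6 [0.574  0.2515 0.071 ] q [-0.8   0.61  0.39  1.82 -0.33  0.77 -0.41] jaw -10.5 F [-0.1  0.1 -1.2] g 0.0329
jaw -10.4 shift [-0.9 36.  -0.8] turn [-0.1 -0.1 -0.3]
jaw 169.6 shift [-0.9 36.  -0.8] turn [  0.4 179.9  -0.2]
```

View pics/g9.png

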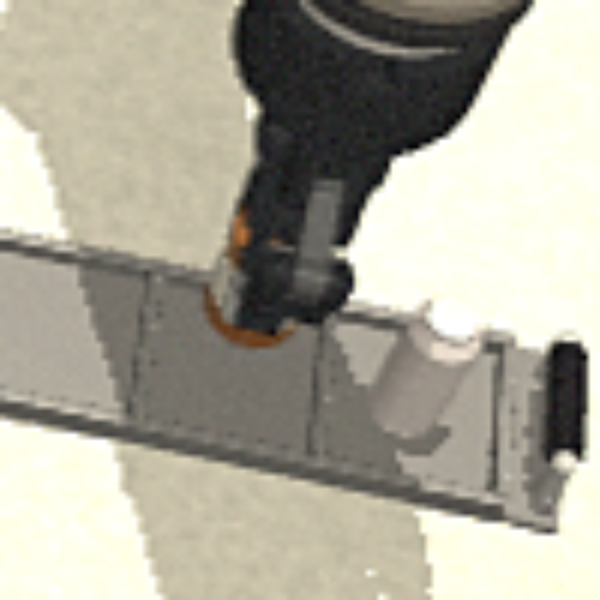

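Run:
```python
from h import *
import pickle
f=pickle.load(open("f0.pkl","rb"))["scene"]
a=np.linspace(0,6.283,60)
P=proj(f,np.c_[.574+.017*np.cos(a),.2515+.017*np.sin(a),0*a+.0472]);q=(P-[340,170]+.5)*6
print(q.min(0),q.max(0))
```

```text
[196.49654286 265.69125107] [294.16511551 349.48322003]
```

>>> drive_tool(series=[[2,20,-1,0,0,0,26],[2,36,-1,0,0,0,26],[2,38,-1,0,0,0,26],[2,40,-1,0,0,0,26],[2,41,-1,0,0,0,26]])

```text
clock: 14.1
tcp_pos: [0.5733, 0.2502, 0.0305]
orientation: [-1.11, 1.343, -1.342]
contact_force: [-0.1, -0.7, -0.9]
grip_width: 0.0331
```

>>> drive_tool(series=[[0,0,0,0,0,0,26],[0,1,0,0,0,0,26]])

```text
clock: 14.3
tcp_pos: [0.5739, 0.2505, 0.0302]
orientation: [-1.109, 1.342, -1.341]
contact_force: [-0.4, -0.1, -0.6]
grip_width: 0.0328
```

>>> drive_tool(series=[[0,2,0,0,0,0,26],[0,3,0,0,0,0,26],[0,3,0,0,0,0,26],[0,3,0,0,0,0,26]])

```text
clock: 14.7
tcp_pos: [0.5741, 0.2507, 0.0277]
orientation: [-1.108, 1.342, -1.341]
contact_force: [-1.5, -0.1, 5.4]
grip_width: 0.033
```

>>> drive_tool(series=[[0,0,0,0,0,0,38],[0,0,0,0,0,0,50],[0,0,0,0,0,0,62],[0,0,0,0,0,0,66],[0,-15,0,0,0,0,66]])

```text
clock: 15.2
tcp_pos: [0.5725, 0.25, 0.0413]
orientation: [-1.112, 1.344, -1.341]
contact_force: [0.2, 0.1, -0.6]
grip_width: 0.066
```

>>> drive_tool(series=[[0,-30,0,0,0,0,66],[0,-70,0,0,0,0,66],[0,-110,0,0,0,0,66],[0,-140,0,0,0,0,66],[0,-150,0,0,0,0,66]])

```text
clock: 15.7
tcp_pos: [0.5742, 0.2499, 0.1962]
orientation: [-1.105, 1.342, -1.341]
contact_force: [0.2, -0.1, 0.5]
grip_width: 0.0662
```

Run:
```python
from h import *
st();goal((.474,-.231,.17),-75.5)
f=load("scene");cv2.imwrite("pics/g10.png",cv2.resize(cv2.convertScaleAbs(f["frame"][170:270,340:440],alpha=1.8),(600,600)))
```

```text
15.7 [0.5742 0.2499 0.1962] q [-0.86  0.46  0.47  1.75 -0.24  0.99 -0.48] jaw -10.6 F [ 0.2 -0.1  0.5] g 0.0662
jaw -75.5 shift [491.3  22.  -10.5] turn [-0.1 64.9 -0.6]
jaw 104.5 shift [491.3  22.  -10.5] turn [-7.000e-01 -1.151e+02  1.000e-01]
```

View pics/g10.png

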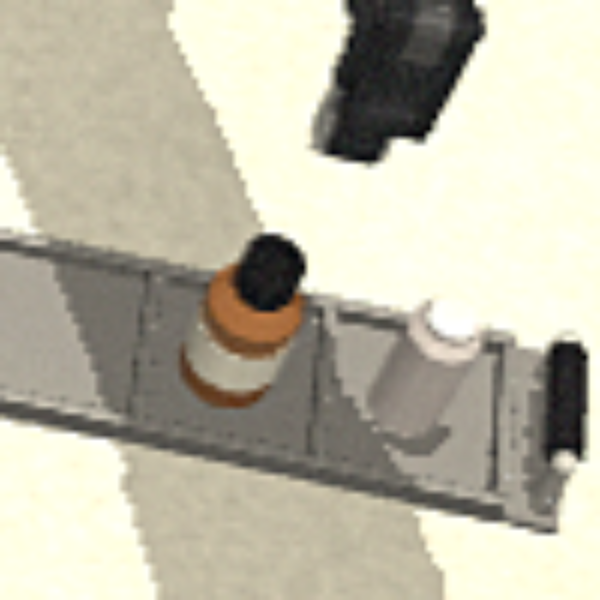

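Both the bottle and the canister stand in their bays. Next is the carton.

>>> drive_tool(series=[[46,0,-1,0,6.5,0,66],[92,0,-2,0,13,0,66],[138,0,-3,0,19.5,0,66],[184,0,-4,0,26,0,66],[230,0,-5,0,32.5,0,66]])

```text
clock: 16.25
tcp_pos: [0.5255, 0.0231, 0.1932]
orientation: [-0.742, 1.742, -1.734]
contact_force: [0.3, -0.4, 0.6]
grip_width: 0.0663
```

Run:
```python
from h import *
st();goal((.474,-.231,.15),-75.5)
```

```text
16.25 [0.5255 0.0231 0.1932] q [-0.71  0.32  0.67  1.99 -0.26  0.91 -0.66] jaw -43.3 F [ 0.3 -0.4  0.6] g 0.0663
jaw -75.5 shift [220.6  41.2 136.9] turn [ 0.2 32.2 -0.5]
jaw 104.5 shift [220.6  41.2 136.9] turn [  -0.7 -147.8   -0.2]
```

>>> drive_tool(series=[[44,5,27,0,6.5,0,70],[88,10,55,0,13,0,70],[132,15,82,0,19.5,0,70],[176,20,110,0,26,0,70],[221,25,137,0,32,0,70]])

```text
clock: 16.75
tcp_pos: [0.4753, -0.22, 0.1667]
orientation: [-0.258, 2.091, -2.078]
contact_force: [1.3, 0.0, 0.3]
grip_width: 0.0701
```

>>> drive_tool(series=[[0,0,0,0,0,0,70],[0,0,0,0,0,0,70]])

```text
clock: 16.95
tcp_pos: [0.4738, -0.2211, 0.166]
orientation: [-0.257, 2.094, -2.08]
contact_force: [0.9, 0.2, 0.9]
grip_width: 0.0701
```

Run:
```python
from h import *
st()
f=load("scene");cv2.imwrite("pics/g11.png",cv2.resize(cv2.convertScaleAbs(f["frame"][90:220,110:210],alpha=1.8),(400,520)))
st();goal((.474,-.231,.05),-75.5)
```

```text
16.95 [ 0.4738 -0.2211  0.166 ] q [-0.33  0.4   0.83  2.02 -0.39  0.88 -0.61] jaw -75.7 F [0.9 0.2 0.9] g 0.0701
17.0 [ 0.4747 -0.2194  0.166 ] q [-0.33  0.4   0.83  2.02 -0.39  0.88 -0.61] jaw -75.5 F [-0.5  0.7 -0.2] g 0.0701
jaw -75.5 shift [  4.2 115.9  11.8] turn [ 0.4 -0.  -0.3]
jaw 104.5 shift [  4.2 115.9  11.8] turn [  0.5 180.    0.6]
```

View pics/g11.png

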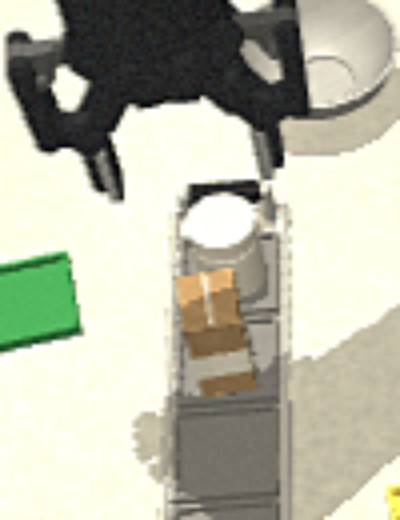

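>>> drive_tool(series=[[4,20,12,0.4,0,-0.3,70],[4,60,12,0.4,0,-0.3,70],[4,95,12,0.4,0,-0.3,70],[4,114,12,0.4,0,-0.3,70],[4,114,12,0.4,0,-0.3,70]], squeeze=25)

```text
clock: 17.5
tcp_pos: [0.4731, -0.2281, 0.0494]
orientation: [-0.273, 2.09, -2.084]
contact_force: [-0.3, -0.9, 1.1]
grip_width: 0.0697
```

Run:
```python
from h import *
st();goal((.474,-.231,.030),-75.5)
```

```text
17.5 [ 0.4731 -0.2281  0.0494] q [-0.17  0.59  0.66  2.08 -0.58  0.67 -0.44] jaw -75.3 F [-0.3 -0.9  1.1] g 0.0697
jaw -75.5 shift [-0.2 19.4  3.1] turn [0.2 0.2 0.2]
jaw 104.5 shift [-0.2 19.4  3.1] turn [   0.4 -179.8   -0.3]
```

>>> drive_tool(series=[[0,10,3,0,0,0,70],[0,19,3,0,0,0,70],[0,19,3,0,0,0,55],[0,19,3,0,0,0,42],[0,19,3,0,0,0,34]])

```text
clock: 18.0
tcp_pos: [0.4741, -0.2312, 0.031]
orientation: [-0.272, 2.089, -2.084]
contact_force: [-0.1, -0.1, 0.2]
grip_width: 0.0338
```

>>> drive_tool(series=[[0,0,0,0,0,0,28],[0,0,0,0,0,0,24],[0,0,0,0,0,0,24],[0,0,0,0,0,0,24]])

```text
clock: 18.4
tcp_pos: [0.4742, -0.2311, 0.0311]
orientation: [-0.272, 2.089, -2.084]
contact_force: [0.2, 0.1, 0.4]
grip_width: 0.032
```

Run:
```python
from h import *
st()
f=load("scene");cv2.imwrite("pics/g12.png",cv2.resize(cv2.convertScaleAbs(f["frame"][90:220,110:210],alpha=1.8),(400,520)))
```

```text
18.4 [ 0.4742 -0.2311  0.0311] q [-0.14  0.62  0.63  2.08 -0.61  0.64 -0.41] jaw -75.3 F [0.2 0.1 0.4] g 0.032
```

View pics/g12.png

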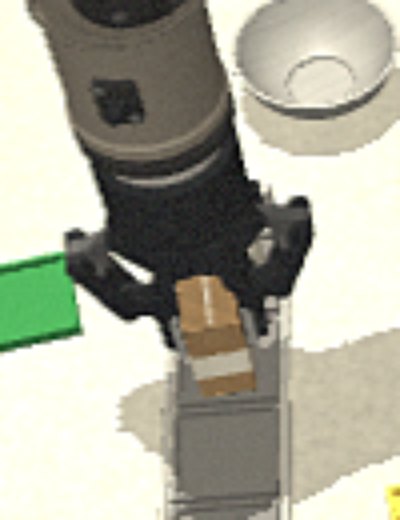

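Gripped at 32 mm, so the carton is held squarely. Lifting.

>>> drive_tool(series=[[0,-10,0,0,0,0,24],[0,-35,0,0,0,0,24],[0,-75,0,0,0,0,24],[0,-110,0,0,0,0,24],[0,-120,0,0,0,0,24]])

```text
clock: 18.95
tcp_pos: [0.4762, -0.2326, 0.1548]
orientation: [-0.266, 2.085, -2.084]
contact_force: [1.0, -0.8, -0.7]
grip_width: 0.032
```

Run:
```python
from h import *
c=CC+CD*-.032
f=load("scene");cv2.imwrite("pics/g13.png",cv2.resize(cv2.convertScaleAbs(f["frame"][90:220,110:210],alpha=1.8),(400,520)))
st();goal((*c,.15),-10.4)
```

```text
19.0 [ 0.4763 -0.2324  0.1545] q [-0.3   0.43  0.82  2.02 -0.42  0.86 -0.57] jaw -75.3 F [0.2 0.4 0.8] g 0.0321
jaw -10.4 shift [-189.6    5.2 -386.8] turn [ -0.  -64.9  -0.1]
jaw 169.6 shift [-189.6    5.2 -386.8] turn [ 1.000e-01  1.151e+02 -0.000e+00]
```

View pics/g13.png

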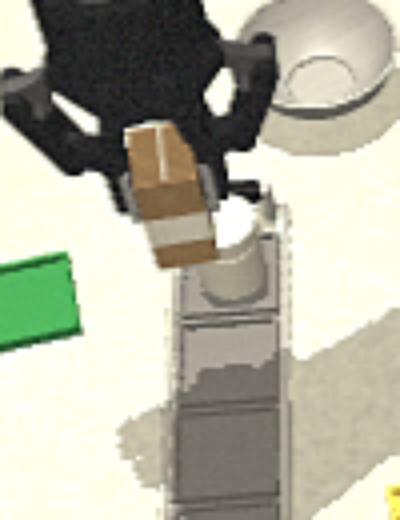

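>>> drive_tool(series=[[-20,0,-42,0,-7,0,24],[-41,0,-84,0,-14,0,24],[-62,0,-126,0,-21,0,24],[-82,0,-168,0,-28,0,24],[-103,0,-210,0,-35,0,24]])

```text
clock: 19.5
tcp_pos: [0.522, -0.0012, 0.154]
orientation: [-0.792, 1.704, -1.702]
contact_force: [0.6, 0.7, -0.8]
grip_width: 0.0316
```

Run:
```python
from h import *
c=CC+CD*-.032
st();goal((*c,.15),-10.4)
```

```text
19.5 [ 0.522  -0.0012  0.154 ] q [-0.64  0.37  0.65  2.03 -0.3   0.83 -0.52] jaw -40.1 F [ 0.6  0.7 -0.8] g 0.0316
jaw -10.4 shift [-171.9    4.2  -92.4] turn [  0.  -29.7  -0.1]
jaw 169.6 shift [-171.9    4.2  -92.4] turn [1.000e-01 1.503e+02 0.000e+00]
```

>>> drive_tool(series=[[-43,0,-23,0,-7.5,0,24],[-86,0,-46,0,-15,0,24],[-129,0,-69,0,-22.5,0,24],[-172,2,-92,0,-29.7,0,24],[-172,4,-92,0,-29.7,0,24]])

```text
clock: 20.0
tcp_pos: [0.5616, 0.199, 0.1486]
orientation: [-1.123, 1.334, -1.327]
contact_force: [0.7, -0.4, -1.4]
grip_width: 0.032
```

Run:
```python
from h import *
c=CC+CD*-.032
f=load("scene")
st();goal((*c,.07),-10.4)
```

```text
20.05 [0.5611 0.1941 0.1482] q [-0.78  0.47  0.46  1.86 -0.27  0.88 -0.37] jaw -9.9 F [-0.1 -1.2 -1.6] g 0.0319
jaw -10.4 shift [ 4.2 78.2  1.8] turn [ 0.2  0.5 -0.1]
jaw 169.6 shift [ 4.2 78.2  1.8] turn [-1.000e-01 -1.795e+02 -2.000e-01]
```

>>> drive_tool(series=[[4,20,1,0,0.5,0,24],[4,50,1,0,0.5,0,24],[4,78,1,0,0.5,0,24],[4,78,1,0,0.5,0,24],[4,78,1,0,0.5,0,24]])

```text
clock: 20.55
tcp_pos: [0.5607, 0.1888, 0.0699]
orientation: [-1.119, 1.347, -1.342]
contact_force: [1.3, 0.2, -0.9]
grip_width: 0.0318
```

Run:
```python
from h import *
c=CC+CD*-.032
f=load("scene");cv2.imwrite("pics/g14.png",cv2.resize(cv2.convertScaleAbs(f["frame"][170:270,310:410],alpha=1.8),(600,600)))
st();goal((*c,.032),-10.4)
```

```text
20.6 [0.5616 0.1893 0.0709] q [-0.74  0.57  0.41  1.9  -0.33  0.73 -0.32] jaw -10.5 F [ 0.7  0.4 -0.8] g 0.0318
jaw -10.4 shift [-0.5 38.9  0.3] turn [ 0.1 -0.1 -0.1]
jaw 169.6 shift [-0.5 38.9  0.3] turn [1.000e-01 1.799e+02 2.000e-01]
```

View pics/g14.png

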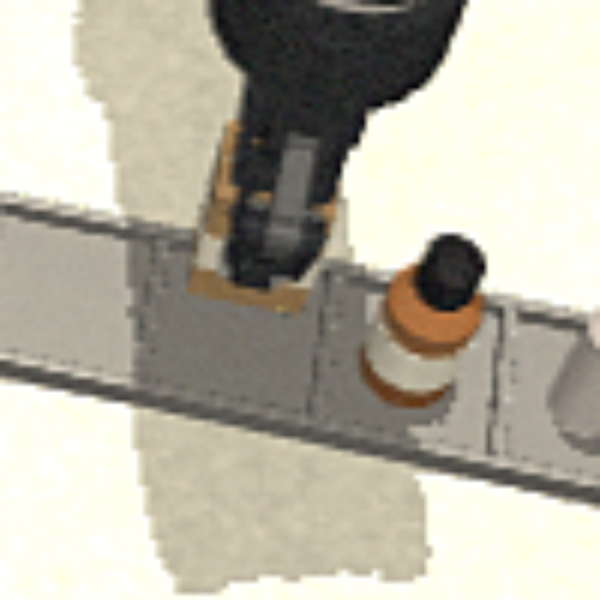

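>>> drive_tool(series=[[0,20,0,0,0,0,24],[0,36,0,0,0,0,24],[0,39,0,0,0,0,24],[0,40,0,0,0,0,24],[0,40,0,0,0,0,24]])

```text
clock: 21.1
tcp_pos: [0.562, 0.1894, 0.0315]
orientation: [-1.116, 1.345, -1.341]
contact_force: [-0.8, -1.2, -1.1]
grip_width: 0.0318
```

>>> drive_tool(series=[[0,0,0,0,0,0,24],[0,2,0,0,0,0,24],[0,2,0,0,0,0,24]])

```text
clock: 21.4
tcp_pos: [0.562, 0.1895, 0.0296]
orientation: [-1.116, 1.345, -1.341]
contact_force: [0.1, 0.3, -0.3]
grip_width: 0.0319
```

>>> drive_tool(series=[[0,1,0,0,0,0,24],[0,2,0,0,0,0,24],[0,2,0,0,0,0,24],[0,2,0,0,0,0,24]])

```text
clock: 21.8
tcp_pos: [0.5623, 0.1898, 0.0281]
orientation: [-1.115, 1.345, -1.341]
contact_force: [-1.5, -0.8, 5.2]
grip_width: 0.0318
```

>>> drive_tool(series=[[0,0,0,0,0,0,38],[0,0,0,0,0,0,50],[0,0,0,0,0,0,62],[0,0,0,0,0,0,68],[0,-15,0,0,0,0,68]])

```text
clock: 22.3
tcp_pos: [0.5607, 0.1892, 0.0419]
orientation: [-1.119, 1.347, -1.341]
contact_force: [-0.8, -0.5, 0.2]
grip_width: 0.0674
```

>>> drive_tool(series=[[0,-30,0,0,0,0,68],[0,-70,0,0,0,0,68],[0,-110,0,0,0,0,68],[0,-140,0,0,0,0,68],[0,-150,0,0,0,0,68]])

```text
clock: 22.8
tcp_pos: [0.5633, 0.1893, 0.1965]
orientation: [-1.112, 1.345, -1.341]
contact_force: [-0.2, -0.4, -0.1]
grip_width: 0.0681
```

Run:
```python
from h import *
f=load("scene");cv2.imwrite("pics/g15.png",cv2.resize(cv2.convertScaleAbs(f["frame"][100:270,150:450],alpha=1.6),(780,442)))
f=load("top");cv2.imwrite("pics/g16.png",cv2.resize(cv2.convertScaleAbs(f["frame"][140:280,60:370],alpha=1.8),(775,350)))
st();goal((.4067,-.238,.17),-80.6)
```

```text
22.9 [0.5623 0.1894 0.1941] q [-0.81  0.41  0.49  1.82 -0.24  0.97 -0.4 ] jaw -10.5 F [-0.3 -0.1  0.6] g 0.0681
jaw -80.6 shift [448.7  23.  -74.7] turn [ 0.2 70.1 -0.1]
jaw 99.4 shift [448.7  23.  -74.7] turn [-1.000e-01 -1.099e+02 -2.000e-01]
```

View pics/g15.png

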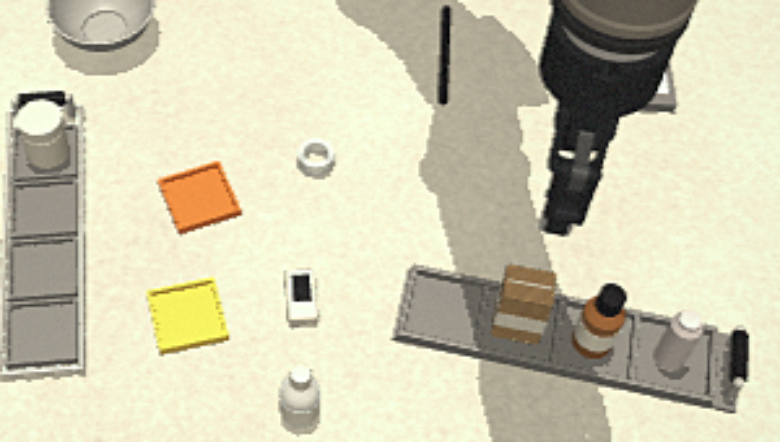

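View pics/g16.png

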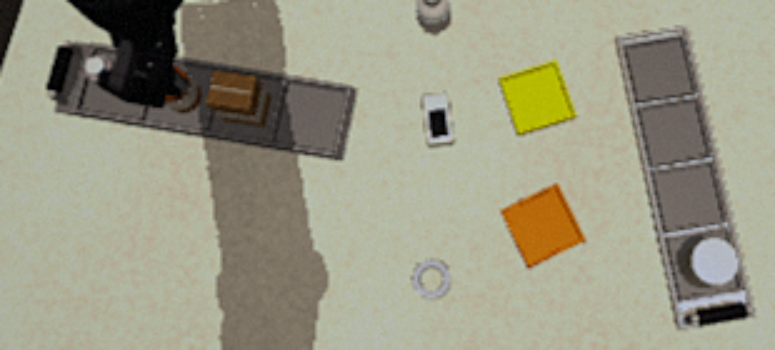

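>>> drive_tool(series=[[45,0,-7,0,7,0,70],[90,0,-15,0,14,0,70],[135,0,-22,0,21,0,70],[180,0,-30,0,28,0,70],[225,0,-37,0,35,0,70]])

```text
clock: 23.4
tcp_pos: [0.4827, -0.0266, 0.1922]
orientation: [-0.721, 1.773, -1.767]
contact_force: [0.9, -1.5, 0.4]
grip_width: 0.0703
```

Run:
```python
from h import *
st();goal((.4067,-.238,.16),-80.6)
```

```text
23.4 [ 0.4827 -0.0266  0.1922] q [-0.69  0.25  0.72  2.08 -0.21  0.89 -0.64] jaw -45.8 F [ 0.9 -1.5  0.4] g 0.0703
jaw -80.6 shift [201.8  32.   98.8] turn [ 0.2 34.8  0.1]
jaw 99.4 shift [201.8  32.   98.8] turn [   0.2 -145.2   -0.3]
```

>>> drive_tool(series=[[45,5,22,0,8,0,70],[90,10,44,0,16,0,70],[135,15,66,0,24,0,70],[180,20,88,0,32,0,70],[202,25,99,0,34.8,0,70]])

```text
clock: 23.9
tcp_pos: [0.4038, -0.2413, 0.166]
orientation: [-0.173, 2.145, -2.141]
contact_force: [0.2, 0.7, -0.2]
grip_width: 0.0698
```

>>> drive_tool(series=[[0,0,0,0,0,0,70],[0,0,0,0,0,0,70]])

```text
clock: 24.1
tcp_pos: [0.4023, -0.2413, 0.1649]
orientation: [-0.174, 2.148, -2.142]
contact_force: [0.8, 0.1, -0.2]
grip_width: 0.0697
```

Run:
```python
from h import *
f=load("scene");cv2.imwrite("pics/g17.png",cv2.resize(cv2.convertScaleAbs(f["frame"][70:200,110:210],alpha=1.8),(400,520)))
st();goal((.4067,-.238,.05),-80.6)
```

```text
24.15 [ 0.4033 -0.2404  0.1652] q [-0.35  0.32  0.91  2.14 -0.33  0.84 -0.65] jaw -81.1 F [ 1.1  0.2 -0.3] g 0.0705
jaw -80.6 shift [ -4.5 115.2  -1.4] turn [ 0.2 -0.5  0.4]
jaw 99.4 shift [ -4.5 115.2  -1.4] turn [ -0.6 179.5   0.3]
```

View pics/g17.png

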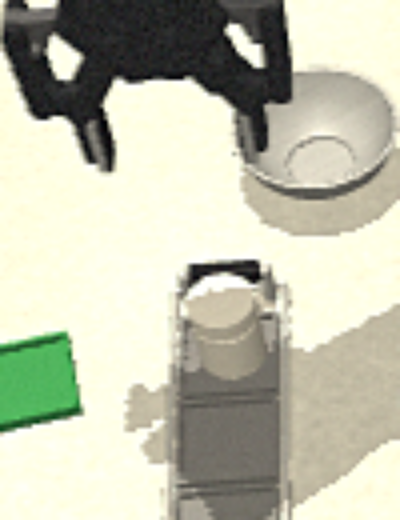

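>>> drive_tool(series=[[-4,20,-1,0.2,-0.5,0.4,70],[-4,60,-1,0.2,-0.5,0.4,70],[-4,95,-1,0.2,-0.5,0.4,70],[-4,114,-1,0.2,-0.5,0.4,70],[-4,114,-1,0.2,-0.5,0.4,70]], squeeze=30)

```text
clock: 24.65
tcp_pos: [0.4052, -0.2359, 0.0489]
orientation: [-0.185, 2.139, -2.133]
contact_force: [-0.6, 0.2, 0.7]
grip_width: 0.0698
```

Run:
```python
from h import *
f=load("scene");cv2.imwrite("pics/g18.png",cv2.resize(cv2.convertScaleAbs(f["frame"][70:200,110:210],alpha=1.8),(400,520)))
st();goal((.4067,-.238,.030),-80.6)
```

```text
24.7 [ 0.4061 -0.2369  0.0504] q [-0.15  0.52  0.68  2.21 -0.59  0.6  -0.43] jaw -80.4 F [ 0.2 -0.2  1. ] g 0.0695
jaw -80.6 shift [-0.5 20.4  1.3] turn [0.1 0.2 0.1]
jaw 99.4 shift [-0.5 20.4  1.3] turn [   0.2 -179.8   -0.2]
```

View pics/g18.png

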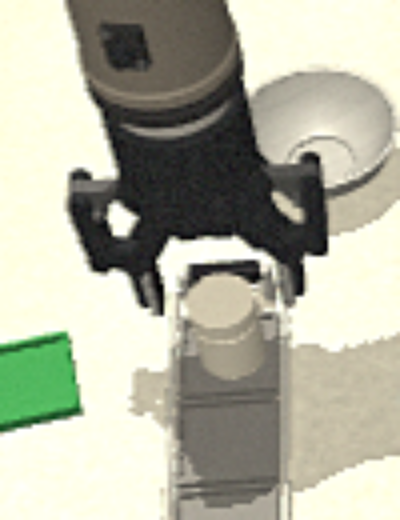

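>>> drive_tool(series=[[0,11,1,0,0,0,70],[0,21,1,0,0,0,70],[0,21,1,0,0,0,60],[0,21,1,0,0,0,50],[0,21,1,0,0,0,44]])

```text
clock: 25.2
tcp_pos: [0.4064, -0.238, 0.0297]
orientation: [-0.181, 2.136, -2.134]
contact_force: [-0.4, -0.8, -0.8]
grip_width: 0.0439
```

>>> drive_tool(series=[[0,0,0,0,0,0,38],[0,0,0,0,0,0,34],[0,0,0,0,0,0,34],[0,0,0,0,0,0,34]])

```text
clock: 25.6
tcp_pos: [0.4066, -0.2381, 0.0299]
orientation: [-0.18, 2.136, -2.133]
contact_force: [0.8, -0.0, 2.2]
grip_width: 0.0407
```

Gripped at 40.7 mm, which matches the 41 mm jar. Lifting.

>>> drive_tool(series=[[0,-10,0,0,0,0,34],[0,-35,0,0,0,0,34],[0,-75,0,0,0,0,34],[0,-110,0,0,0,0,34],[0,-120,0,0,0,0,34]])

```text
clock: 26.1
tcp_pos: [0.408, -0.2393, 0.1531]
orientation: [-0.175, 2.133, -2.133]
contact_force: [0.0, -0.7, -1.2]
grip_width: 0.0412
```

Run:
```python
from h import *
c=CC+CD*-.096
f=load("scene");cv2.imwrite("pics/g19.png",cv2.resize(cv2.convertScaleAbs(f["frame"][50:200,110:210],alpha=1.8),(400,600)))
st();goal((*c,.15),-10.4)
```

```text
26.15 [ 0.4082 -0.239   0.1529] q [-0.34  0.34  0.9   2.15 -0.37  0.81 -0.61] jaw -80.4 F [ 0.4 -0.4 -0.5] g 0.0413
jaw -10.4 shift [-200.9    3.6 -337.2] turn [ -0.1 -70.   -0.2]
jaw 169.6 shift [-200.9    3.6 -337.2] turn [ 2.0e-01  1.1e+02 -1.0e-01]
```

View pics/g19.png

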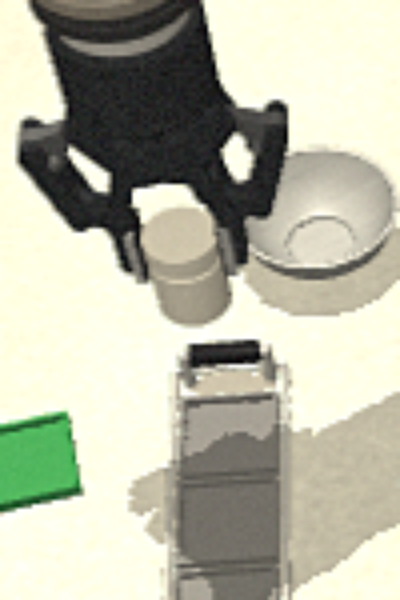

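>>> drive_tool(series=[[-22,0,-37,0,-8,0,34],[-45,0,-75,0,-16,0,34],[-67,0,-112,0,-24,0,34],[-90,0,-150,0,-32,0,34],[-112,0,-187,0,-40,0,34]])

```text
clock: 26.65
tcp_pos: [0.4872, -0.0339, 0.1524]
orientation: [-0.791, 1.702, -1.703]
contact_force: [1.2, -0.6, -0.7]
grip_width: 0.0411
```

Run:
```python
from h import *
c=CC+CD*-.096
st();goal((*c,.15),-10.4)
```

```text
26.65 [ 0.4872 -0.0339  0.1524] q [-0.62  0.32  0.67  2.11 -0.28  0.8  -0.47] jaw -40.1 F [ 1.2 -0.6 -0.7] g 0.0411
jaw -10.4 shift [-163.7    2.6  -55.2] turn [ -0.1 -29.7  -0.1]
jaw 169.6 shift [-163.7    2.6  -55.2] turn [ 1.000e-01  1.503e+02 -1.000e-01]
```

>>> drive_tool(series=[[-41,0,-14,0,-7.5,0,34],[-82,0,-28,0,-15,0,34],[-123,0,-42,0,-22.5,0,34],[-164,0,-55,0,-29.7,0,34],[-164,2,-55,0,-29.7,0,34]])

```text
clock: 27.15
tcp_pos: [0.5516, 0.1345, 0.1494]
orientation: [-1.121, 1.333, -1.33]
contact_force: [-0.4, -0.1, -0.4]
grip_width: 0.0412
```

Run:
```python
from h import *
c=CC+CD*-.096
f=load("scene")
st();goal((*c,.07),-10.4)
```

```text
27.2 [0.5503 0.1305 0.1488] q [-0.72  0.42  0.48  1.92 -0.26  0.85 -0.28] jaw -10.0 F [-1.1 -1.6 -0.5] g 0.0409
jaw -10.4 shift [ 3.6 78.8  0.7] turn [ 0.   0.4 -0.1]
jaw 169.6 shift [ 3.6 78.8  0.7] turn [-1.000e-01 -1.796e+02 -0.000e+00]
```

>>> drive_tool(series=[[4,20,0,0,0.4,0,34],[4,50,0,0,0.4,0,34],[4,78,0,0,0.4,0,34],[4,78,0,0,0.4,0,34],[4,78,0,0,0.4,0,34]])

```text
clock: 27.7
tcp_pos: [0.5488, 0.1252, 0.0705]
orientation: [-1.118, 1.345, -1.343]
contact_force: [-0.2, -0.9, -0.7]
grip_width: 0.0408
```

Run:
```python
from h import *
c=CC+CD*-.096
f=load("scene");cv2.imwrite("pics/g20.png",cv2.resize(cv2.convertScaleAbs(f["frame"][170:270,290:390],alpha=1.8),(600,600)))
st();goal((*c,.031),-10.4)
```

```text
27.75 [0.5498 0.1257 0.0715] q [-0.66  0.54  0.43  1.97 -0.34  0.7  -0.21] jaw -10.5 F [ 0.6  0.2 -0.2] g 0.0407
jaw -10.4 shift [-1.3 40.5  0.3] turn [-0.  -0.1 -0. ]
jaw 169.6 shift [-1.3 40.5  0.3] turn [ 1.000e-01  1.799e+02 -0.000e+00]
```

View pics/g20.png

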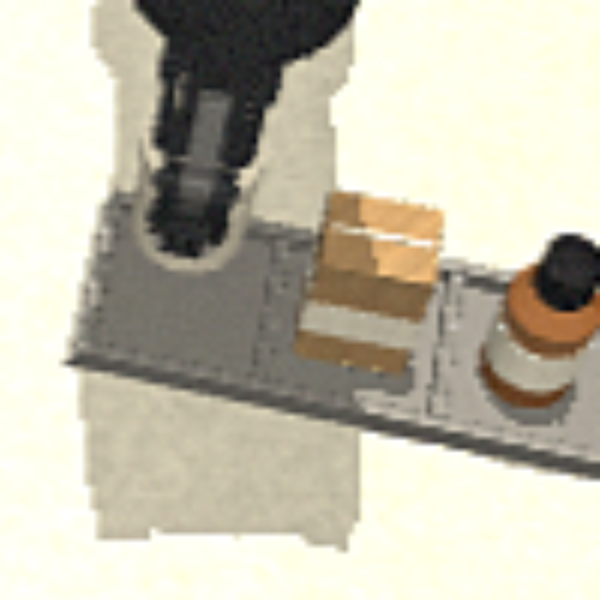

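>>> drive_tool(series=[[-1,20,0,0,0,0,34],[-1,36,0,0,0,0,34],[-1,40,0,0,0,0,34],[-1,42,0,0,0,0,34],[-1,42,0,0,0,0,34]])

```text
clock: 28.25
tcp_pos: [0.5502, 0.1267, 0.0298]
orientation: [-1.115, 1.344, -1.343]
contact_force: [0.4, 1.0, -1.4]
grip_width: 0.0409
```

>>> drive_tool(series=[[0,1,0,0,0,0,34],[0,2,0,0,0,0,34],[0,2,0,0,0,0,34]])

```text
clock: 28.55
tcp_pos: [0.5504, 0.1267, 0.028]
orientation: [-1.115, 1.344, -1.343]
contact_force: [-0.7, 0.5, -0.3]
grip_width: 0.0408
```

>>> drive_tool(series=[[0,1,0,0,0,0,34],[0,2,0,0,0,0,34],[0,2,0,0,0,0,34]])

```text
clock: 28.85
tcp_pos: [0.5507, 0.1269, 0.0269]
orientation: [-1.114, 1.344, -1.343]
contact_force: [-2.3, -0.5, 8.4]
grip_width: 0.0408
```

>>> drive_tool(series=[[0,0,0,0,0,0,46],[0,0,0,0,0,0,56],[0,0,0,0,0,0,66],[0,0,0,0,0,0,70],[0,-15,0,0,0,0,70]])

```text
clock: 29.35
tcp_pos: [0.5492, 0.1266, 0.0408]
orientation: [-1.118, 1.345, -1.342]
contact_force: [-0.6, 0.3, 0.0]
grip_width: 0.0698
```

>>> drive_tool(series=[[0,-30,0,0,0,0,70],[0,-70,0,0,0,0,70],[0,-110,0,0,0,0,70],[0,-150,0,0,0,0,70],[40,-180,0,0,0,0,70]])

```text
clock: 29.85
tcp_pos: [0.5437, 0.0924, 0.2243]
orientation: [-1.117, 1.338, -1.335]
contact_force: [0.1, 0.3, -0.2]
grip_width: 0.0704
```

>>> drive_tool(series=[[40,0,0,0,0,0,70],[80,0,0,0,0,0,70],[120,0,0,0,0,0,70],[160,0,0,0,0,0,70],[160,0,0,0,0,0,70]])

```text
clock: 30.35
tcp_pos: [0.514, -0.0717, 0.225]
orientation: [-1.112, 1.344, -1.344]
contact_force: [0.3, -0.4, 0.9]
grip_width: 0.0698
```

Run:
```python
from h import *
f=load("scene");cv2.imwrite("pics/h1.png",cv2.resize(cv2.convertScaleAbs(f["frame"][180:270,295:445],alpha=1.6),(750,450)))
f=load("top");cv2.imwrite("pics/h2.png",cv2.resize(cv2.convertScaleAbs(f["frame"][145:215,70:210],alpha=1.8),(770,385),interpolation=2))
st()
```

```text
30.45 [ 0.5155 -0.0661  0.2245] q [-0.51  0.25  0.62  1.96 -0.18  0.97  0.02] jaw -10.2 F [0.  0.3 0.9] g 0.0699
```

View pics/h1.png

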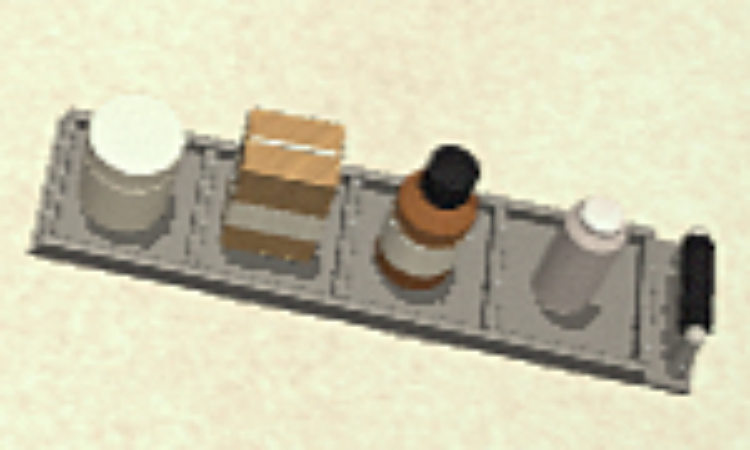

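View pics/h2.png

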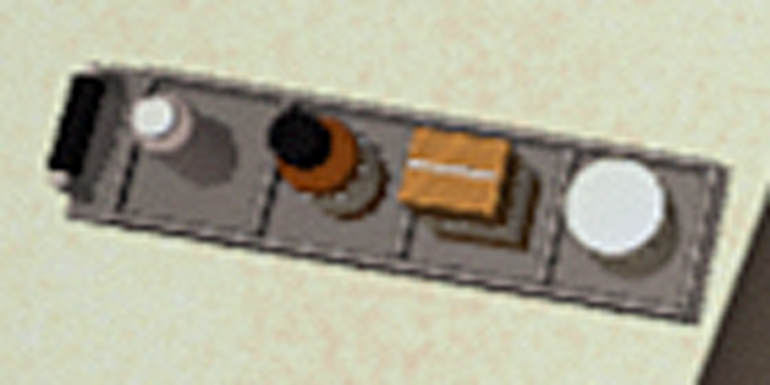

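Measuring where the tops are in the carrier frame before handing in.

Run:
```python
from h import *
f=load("top");g=load("scene")
T={"canister":((153,118),(603,216),.070),"bottle":((299,137),(452,172),.082),"carton":((455,173),(296,146),.070),"jar":((615,207),(138,132),.056)}
L=np.array([CD[1],-CD[0]])
for n,(a,b,z) in T.items():
    for F,p in((f,((a[0]+.5)/5.5-.5+70,(a[1]+.5)/5.5-.5+145)),(g,((b[0]+.5)/5-.5+295,(b[1]+.5)/5-.5+180))):
        d=onz(F,p,z)[:2]-CC;print(n,"x",(d@L*1000).round(1),"y",(d@CD*1000).round(1))
st()
```

```text
canister x -0.4 y 95.9
canister x 2.6 y 96.7
bottle x -0.6 y 30.0
bottle x 4.6 y 32.8
carton x -1.5 y -31.9
carton x -0.0 y -29.5
jar x -0.9 y -96.2
jar x 0.5 y -94.5
30.55 [ 0.516  -0.0639  0.2241] q [-0.51  0.25  0.61  1.96 -0.18  0.97  0.02] jaw -10.0 F [ 0.2  1.  -0.8] g 0.0701
```

All four are within about 5 mm of their bay centres and the arm is clear, so I'm handing in.

```bash
python3 -c "
from bench import r
print(r.hand_in())"
```

```text
the job is handed in; nothing more can be done
None
```

The four medicines are in the carrier tray in reversed order. From the shelf handle the row was jar, carton, bottle, canister; they are now in the 4th, 3rd, 2nd and 1st bays from the carrier handle. I lowered each one until light contact (8.4 N at most) before opening the fingers, and handed in at about 31 s.

The last pictures from both cameras show all four upright in their bays. Their tops measure within about 5 mm of the bay centres along both tray axes, and the arm was clear and touching nothing.

The two views disagreed by 5 mm for the bottle cap along the tray's short axis (-0.6 mm against 4.6 mm). I put that down to the dark cap side blending into its top in the scene view. Two smaller things came up on the way:
- **Canister grasp:** it was held about 4 mm off the pads' centre, which I corrected at placing.
- **Canister position while held:** one early measurement from the top picture was off by about 2 cm because the canister was in shadow. I dropped it after overlaying the expected outline in both views.

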